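# Isolate, load and restart a sample carousel

## Task

Snap the isolator's toggle over to off, away from the lamp end, then load every sample pot standing on the worktop upright into a free cup of the carousel, each time turning the carousel by its knob so that a free cup faces the loading apron, and putting the pot in there and nowhere else. Then turn the steel reference plug squarely to the apron, and after that snap the toggle back on, towards the lamp. Turn the carousel only while the isolator is off, and leave the beaker, hand meter and stopwatch where they are.

Things in the scene. Friction and masses are not known exactly. Their poses are not given: they have to be found in the camera images.
- pot_1: Sample pot: white round body, 52 mm diameter, up to 34 mm high, with a black ribbed cap fixed on it, 35 mm diameter, from 38 mm to 70 mm; 120 g; stands upright on the worktop to be loaded; may be absent. Grip it by the cap. Origin: centre of the underside, z up its axis.
- pot_2: Sample pot: white round body, 52 mm diameter, up to 34 mm high, with a black ribbed cap fixed on it, 35 mm diameter, from 38 mm to 70 mm; 120 g; stands upright on the worktop to be loaded; may be absent. Grip it by the cap. Origin: centre of the underside, z up its axis.
- pot_3: Sample pot: white round body, 52 mm diameter, up to 34 mm high, with a black ribbed cap fixed on it, 35 mm diameter, from 38 mm to 70 mm; 120 g; stands upright on the worktop to be loaded; may be absent. Grip it by the cap. Origin: centre of the underside, z up its axis.
- carousel: The carousel's fixed grey round pedestal, 248 mm diameter, 44 mm high, with a loading apron (block 58 mm wide, 36 mm high, steel plate on top) that sticks out to 160 mm from the axis on its own -x side. It cannot move in a run. Origin: on the axis, at worktop level.
- turntable (a joint): Angle of the turntable (rad), growing counter-clockwise seen from above; at 0 the reference plug faces the apron. It turns freely many turns either way, with 0.08 N m friction, and stays where it is left. Aluminium disc, 230 mm diameter, its top at z = 56 mm, with five places 72 degrees apart at 80 mm from the axis: the reference plug and four cups.
- cup_1 (a point): Centre of the floor of cup 1 on the turntable (z = 56 mm), 72 degrees x 1 counter-clockwise of the reference plug. A white ring wall open at the top: 59 mm inside diameter, 66 mm outside, 26 mm high. Turns with the turntable.
- cup_2 (a point): Centre of the floor of cup 2 on the turntable (z = 56 mm), 72 degrees x 2 counter-clockwise of the reference plug. A white ring wall open at the top: 59 mm inside diameter, 66 mm outside, 26 mm high. Turns with the turntable.
- cup_3 (a point): Centre of the floor of cup 3 on the turntable (z = 56 mm), 72 degrees x 3 counter-clockwise of the reference plug. A white ring wall open at the top: 59 mm inside diameter, 66 mm outside, 26 mm high. Turns with the turntable.
- cup_4 (a point): Centre of the floor of cup 4 on the turntable (z = 56 mm), 72 degrees x 4 counter-clockwise of the reference plug. A white ring wall open at the top: 59 mm inside diameter, 66 mm outside, 26 mm high. Turns with the turntable.
- reference (a point): Foot of the reference plug on the turntable (z = 56 mm): fixed plain steel cylinder, 30 mm diameter, 60 mm high, 80 mm from the axis. Turns with the turntable.
- axis (a point): Centre of the turntable's upper face, on its vertical axis (z = 56 mm). Fixed.
- load_point (a point): Loading point: the point in front of the apron, 80 mm from the axis and on the apron's side, where a cup's centre stands when it faces the apron squarely (z = 56 mm). Fixed.
- knob (a point): Middle of the knob's grip, on the axis at z = 164 mm: a black upright bar 64 mm long, 16 mm thick, 44 mm high (z = 142 to 186 mm) on a 16 mm spindle, above the tops of loaded pots (z = 126 mm). It is fixed to the turntable; its long direction (point x axis) points along the line through the reference plug, which lies on the point's -x side.
- isolator: Grey switch box, 124 x 74 mm, top at z = 52 mm, fixed in a run. A white lamp dome 22 mm wide, 12 mm high, stands on top near its +x end, 49 mm from the centre; a cable gland on its -x end. Origin: centre of the underside.
- toggle (a joint): Angle of the toggle lever (rad): +0.42 leaning to the box's +x (lamp) end = on, -0.42 leaning to its -x end = off; 0 upright. Over-centre: it resists up to the upright position (about 2 N at the tip; it springs back if let go before) and then snaps over by itself to the other stop.
- toggle_tip (a point): On the lever's axis 80 mm from the pivot, 5 mm below its rounded end. The steel lever is 12 mm thick at the foot and 18 mm at the top.
- toggle_pivot (a point): The lever's pivot: centre of the box, z = 58 mm; the lever swings about the box's y axis. Fixed.
- beaker: Glass beaker, 70 mm diameter, 92 mm tall; bystander. Origin: centre of the underside.
- meter: Dark hand-held meter lying flat, 110 x 58 x 24 mm; bystander. Origin: centre of the underside.
- stopwatch: Stopwatch lying flat, 74 x 53 x 15 mm; bystander. Origin: near the centre of the underside.
Not all that is in view belongs to the job. Of the things like the isolator, leave any that is orange; of the rest the larger one is meant.

How it is judged:
On the way, in this order (a step that is already met when the one before it is completed fails the run):
1. the toggle is snapped over to off (value of joint toggle below -0.3 rad), for 0.2 s.
2. with the isolator still off, every pot present stands upright in a cup, released (((horizontal distance between pot_1 and cup_1 below 0.007 m and z of pot_1 in the frame of cup_1 below 0.004 m) or (horizontal distance between pot_1 and cup_2 below 0.007 m and z of pot_1 in the frame of cup_2 below 0.004 m) or (horizontal distance between pot_1 and cup_3 below 0.007 m and z of pot_1 in the frame of cup_3 below 0.004 m) or (horizontal distance between pot_1 and cup_4 below 0.007 m and z of pot_1 in the frame of cup_4 below 0.004 m)) and angle between each of pot_1, pot_2, pot_3's own z axis and vertical below 0.12 rad and contact force between the fingers and pot_1 below 0.2 N and ((horizontal distance between pot_2 and cup_1 below 0.007 m and z of pot_2 in the frame of cup_1 below 0.004 m) or (horizontal distance between pot_2 and cup_2 below 0.007 m and z of pot_2 in the frame of cup_2 below 0.004 m) or (horizontal distance between pot_2 and cup_3 below 0.007 m and z of pot_2 in the frame of cup_3 below 0.004 m) or (horizontal distance between pot_2 and cup_4 below 0.007 m and z of pot_2 in the frame of cup_4 below 0.004 m)) and contact force between the fingers and pot_2 below 0.2 N and ((horizontal distance between pot_3 and cup_1 below 0.007 m and z of pot_3 in the frame of cup_1 below 0.004 m) or (horizontal distance between pot_3 and cup_2 below 0.007 m and z of pot_3 in the frame of cup_2 below 0.004 m) or (horizontal distance between pot_3 and cup_3 below 0.007 m and z of pot_3 in the frame of cup_3 below 0.004 m) or (horizontal distance between pot_3 and cup_4 below 0.007 m and z of pot_3 in the frame of cup_4 below 0.004 m)) and contact force between the fingers and pot_3 below 0.2 N and value of joint toggle below -0.3 rad), for 0.3 s.
3. with the isolator still off, the reference plug is turned to the apron (horizontal distance between reference and load_point below 0.014 m and velocity of joint turntable between -0.05 and 0.05 rad/s and value of joint toggle below -0.3 rad), for 0.2 s.
4. the toggle is snapped back on (value of joint toggle above 0.3 rad), for 0.2 s.
At the end, for the whole second after the job is handed in: Every pot present stands upright (within 0.12 rad) on the floor of a cup, within 7 mm of its centre, not touched by the fingers; the reference plug stands within 14 mm of the loading point and the turntable is at rest; the toggle is at on (over +0.3 rad) (((horizontal distance between pot_1 and cup_1 below 0.007 m and z of pot_1 in the frame of cup_1 below 0.004 m) or (horizontal distance between pot_1 and cup_2 below 0.007 m and z of pot_1 in the frame of cup_2 below 0.004 m) or (horizontal distance between pot_1 and cup_3 below 0.007 m and z of pot_1 in the frame of cup_3 below 0.004 m) or (horizontal distance between pot_1 and cup_4 below 0.007 m and z of pot_1 in the frame of cup_4 below 0.004 m)) and angle between each of pot_1, pot_2, pot_3's own z axis and vertical below 0.12 rad and contact force between the fingers and pot_1 below 0.2 N and ((horizontal distance between pot_2 and cup_1 below 0.007 m and z of pot_2 in the frame of cup_1 below 0.004 m) or (horizontal distance between pot_2 and cup_2 below 0.007 m and z of pot_2 in the frame of cup_2 below 0.004 m) or (horizontal distance between pot_2 and cup_3 below 0.007 m and z of pot_2 in the frame of cup_3 below 0.004 m) or (horizontal distance between pot_2 and cup_4 below 0.007 m and z of pot_2 in the frame of cup_4 below 0.004 m)) and contact force between the fingers and pot_2 below 0.2 N and ((horizontal distance between pot_3 and cup_1 below 0.007 m and z of pot_3 in the frame of cup_1 below 0.004 m) or (horizontal distance between pot_3 and cup_2 below 0.007 m and z of pot_3 in the frame of cup_2 below 0.004 m) or (horizontal distance between pot_3 and cup_3 below 0.007 m and z of pot_3 in the frame of cup_3 below 0.004 m) or (horizontal distance between pot_3 and cup_4 below 0.007 m and z of pot_3 in the frame of cup_4 below 0.004 m)) and contact force between the fingers and pot_3 below 0.2 N and horizontal distance between reference and load_point below 0.014 m and velocity of joint turntable between -0.05 and 0.05 rad/s and value of joint toggle above 0.3 rad).
It fails at once if the carousel is turned while the isolator is on (value of joint toggle above 0.2 rad and (velocity of joint turntable above 0.3 rad/s or velocity of joint turntable below -0.3 rad/s)).
It fails at once if a pot is held low over the carousel (its foot below z = 95 mm, within 100 mm of the axis) more than 45 mm from the loading point ((contact force between the fingers and pot_1 above 2 N and horizontal distance between pot_1 and axis below 0.1 m and height (world z) of pot_1 below 0.095 m and horizontal distance between pot_1 and load_point above 0.045 m) or (contact force between the fingers and pot_2 above 2 N and horizontal distance between pot_2 and axis below 0.1 m and height (world z) of pot_2 below 0.095 m and horizontal distance between pot_2 and load_point above 0.045 m) or (contact force between the fingers and pot_3 above 2 N and horizontal distance between pot_3 and axis below 0.1 m and height (world z) of pot_3 below 0.095 m and horizontal distance between pot_3 and load_point above 0.045 m)).
It fails at once if a bystander is moved more than 30 mm (distance of any of beaker, meter, stopwatch from where it was at the start of the episode above 0.03 m).
Of pot_1, pot_2, pot_3 only 2 to 3 are there at a start; the rules pass over those that are not, and their reading is None.
At some moment in a run one of pot_1, pot_2, pot_3 may be knocked a few centimetres aside while the robot is not near it.
Once in a run the grip may slacken for a moment while it holds something.
It also fails if it takes over 210 s, if anything falls off the work surface, if the arm or the gripper's body presses on something with over 40 N, if the wrist force passes 120 N, or if a joint passes its speed limit or range.

## Robot

A 6-joint arm with a two-finger parallel gripper is mounted at the origin on a cart in front of the work surface, level with it; the furniture and walls round the work are solid. World frame = base frame: x ahead of the robot, y to its left, z up, the work surface at z = 0. Lengths are in m, angles in rad, forces in N, time in s.
With the tool pointing down it reaches from about 0.35 to 0.775 m from the base axis. Payload 7.3 kg.
Tool frame: the origin (TCP) lies midway between the tips of the shut fingers; the grasp point (between the pads) lies 19 mm behind it (robot.tcp_to_grasp is the distance from the TCP to the grasp point, in m); z points along the fingers, y is the line along which they close (so a half turn about z gives the same grasp; the last joint's range is limited). The gripper opens to 92 mm and grips with 3 to 60 N. Pads are 19 mm wide; open, the fingers measure 130 mm over their backs; the gripper's body (75 mm by 190 mm) begins 47 mm behind the grasp point.
Start: joints at [1.178, 0.342, 1.524, -0, 1.275, -0.146], TCP at [0.128, 0.509, 0.227] pointing down, gripper open.
Joint ranges: [-2.53, 2.53], [-0.77, 2.02], [0.04, 2.7], [-1, 4.14], [0.28, 2.66], [-3.11, 3.11]. Speed limits (rad/s): [2.57, 2.57, 3.14, 3.14, 3.14, 3.14].

## Interface

Orientations are given as [roll, pitch, yaw] about the fixed x, y, z axes, in that order (R = Rz(yaw) Ry(pitch) Rx(roll)).
In Python, from cell import readout, cams, ticket, robot gives the robot as it stands. The module is installed in compiled form; this text tells all that it offers.
- The arm moves only by the tool jog_arm, never from a script. Its argument "plan" is a list of rows, each a list of 5 numbers: the shift along the world's x, y, z each as a share of 0.08 m, from -1 to 1, then the turn about the world's z as a share of 90 degrees, from -1 to 1, then the opening, from -1 (shut) to 1 (fully open). A call has 1 to 12 rows; each row is the pose to reach, as a shift and turn from the pose commanded when the call began; what a row does not reach only later rows make up. A row lasts 1/10 s, in which the tool goes at most 50 mm and 8.59 degrees, less where a joint would pass 70% of its speed; a pose out of reach is approached as far as the arm can. A call with a number of a shift or a turn outside -1 to 1 is refused whole. A call with a gripper value outside its range is refused whole. The fingers move at their own pace and stop on an object; "squeeze" is the grip in N (left out, the last holds). Time passes only in rows, so rows that repeat a pose let the fingers close. It gives the time, the measured TCP pose, the force, the opening and the grip force at its end, in the units of the state.
- readout.observe(): the state, without advancing time (a new reading comes with each control period).
- cams.read_camera(name): name is "side" or "top"; returns the picture (384x512x3 uint8, blue, green, red); there is no depth.
- cams.calibration(name): a dict with "K" (3x3 intrinsics, pixels), "world_from_camera" (4x4, takes a point from camera to world coordinates). Camera axes: x right, y down, z forward; pixel columns grow to the right and rows downward; lengths in m; the calibration is good to about 2 mm. A picture is of the moment at which its call begins. calibration takes no time and is no camera call.
- ticket.hand_in(): hands the job in; it is judged then, once.
The state is a dict: "time": time; "qpos": joint angles; "qvel": joint speeds; "joint_efforts": joint torques, N m; "tool_pos": TCP position; "tool_rot": TCP orientation; "contact_force": force on the tool from outside, world axes, zero at the start; "torque": the same for the moment, N m; "opening": finger opening in m; "grip_force": force on a finger pad.
Only numpy, scipy, OpenCV 4.12 (cv2) and the standard library are available. Lean on these libraries where they do the work, as an engineer would, in place of code of your own. Each camera call takes 0.05 s, during which the arm holds its last target. There are 200 camera calls.

## Working session

There is one attempt and no reset: what is moved stays moved. The work goes in short steps, Python scripts to look and compute and a tool call to move; the robot and the scene stay as the last step left them, time stands still between calls to the robot, and variables do not carry over. Pictures are saved under pics/ and viewed, at most 15 in all, crops included, and the job is handed in when it is done.

Besides the shell and the picture viewer there is one more tool, called after "Emit:" in YAML: its name, and indented under it one key for each argument. jog_arm: Moves the arm, as the interface text tells. Shift numbers are shares of 0.08 m and turn numbers shares of 90 degrees, none past 1 either way. Its arguments: {"type":"object","properties":{"plan":{"type":"array"},"squeeze":{"type":"number"}},"required":["plan"]}

```bash
mkdir -p pics
cat > h.py <<'E'
import numpy as np, cv2
from cell import readout, cams, ticket, robot
def snap(n,f):
    im=cams.read_camera(n); cv2.imwrite(f'pics/{f}.png',im); return im
def ray(n,u,v):
    c=cams.calibration(n);K=np.array(c['K']);T=np.array(c['world_from_camera'])
    d=T[:3,:3]@np.linalg.solve(K,[u,v,1.]);return T[:3,3],d
def onz(n,u,v,z):
    o,d=ray(n,u,v);return o+d*(z-o[2])/d[2]
def proj(n,p):
    c=cams.calibration(n);K=np.array(c['K']);T=np.linalg.inv(np.array(c['world_from_camera']))
    q=K@(T[:3,:3]@np.array(p)+T[:3,3]);return q[:2]/q[2]
def tri(a,b):
    (o1,d1),(o2,d2)=ray('top',*a),ray('side',*b)
    s=np.linalg.lstsq(np.c_[d1,-d2],o2-o1,rcond=None)[0]
    p,q=o1+d1*s[0],o2+d2*s[1];return (p+q)/2,np.linalg.norm(p-q)
E
python3 - <<'E'
from h import *
a=snap('top','t0');b=snap('side','s0')
print(readout.observe())
for n in('top','side'):
    c=cams.calibration(n);print(n,np.round(c['K'],1).tolist(),np.round(c['world_from_camera'],3).tolist())
E
```

```text
{'time': 0.1, 'qpos': array([ 1.17803040e+00,  3.42658283e-01,  1.52489915e+00,  1.61520602e-05,
        1.27539449e+00, -1.45994057e-01]), 'qvel': array([ 1.80110716e-03, -4.94905846e-04, -1.95023542e-03,  1.52184497e-03,
       -1.10424347e-03,  4.17458130e-05]), 'joint_efforts': array([ 2.03183248e-03, -4.32007492e+01, -2.44692779e+01,  7.19808368e-02,
        5.25587308e-02, -5.27728321e-05]), 'tool_pos': array([0.12807929, 0.50877577, 0.22611954]), 'tool_rot': array([-3.14025010e+00, -2.13022014e-04,  2.89481593e+00]), 'contact_force': array([-0.21920301,  0.59269916, -0.13022836]), 'torque': array([-0.01005933, -0.0043499 , -0.01228398]), 'grip_force': 0.0, 'opening': 0.09158046463635797}
top [[361.2, 0.0, 258.8], [0.0, 361.2, 192.0], [0.0, 0.0, 1.0]] [[0.012, -0.989, 0.149, 0.402], [-0.999, -0.008, 0.031, -0.082], [-0.03, -0.149, -0.988, 1.158], [0.0, 0.0, 0.0, 1.0]]
side [[375.2, 0.0, 253.6], [0.0, 375.2, 193.2], [0.0, 0.0, 1.0]] [[-0.954, -0.202, 0.223, 0.302], [-0.3, 0.59, -0.749, 0.884], [0.02, -0.781, -0.624, 0.911], [0.0, 0.0, 0.0, 1.0]]
```

View pics/t0.png

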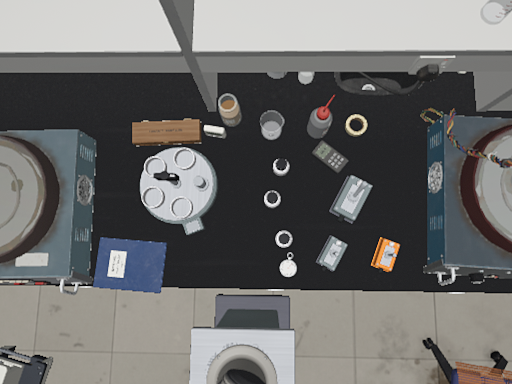

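View pics/s0.png

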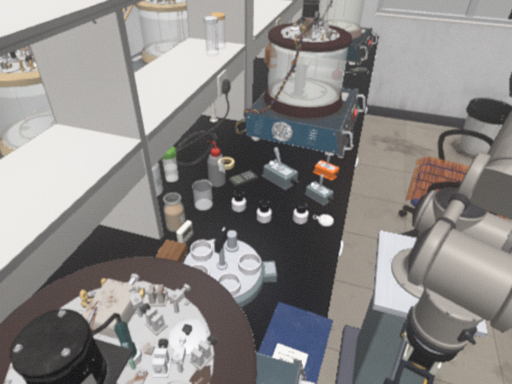

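Run:
```python
import cv2,numpy as np
a=cv2.imread('pics/t0.png');b=cv2.imread('pics/s0.png')
A=cv2.resize(a[140:290,250:410],None,fx=3.7,fy=3.7,interpolation=2)
cv2.imwrite('pics/c1.png',A)
B=cv2.resize(b[140:240,215:355],None,fx=2.8,fy=2.8,interpolation=2)
C=cv2.resize(b[220:310,170:290],None,fx=2.8,fy=2.8,interpolation=2)
D=cv2.resize(a[140:240,130:230],None,fx=2.8,fy=2.8,interpolation=2)
o=np.zeros((560,760,3),np.uint8)
for im,x,y in((B,0,0),(C,0,285),(D,400,0)): o[y:y+im.shape[0],x:x+im.shape[1]]=im
cv2.imwrite('pics/c2.png',o)
```

```text
(no output)
```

View pics/c1.png

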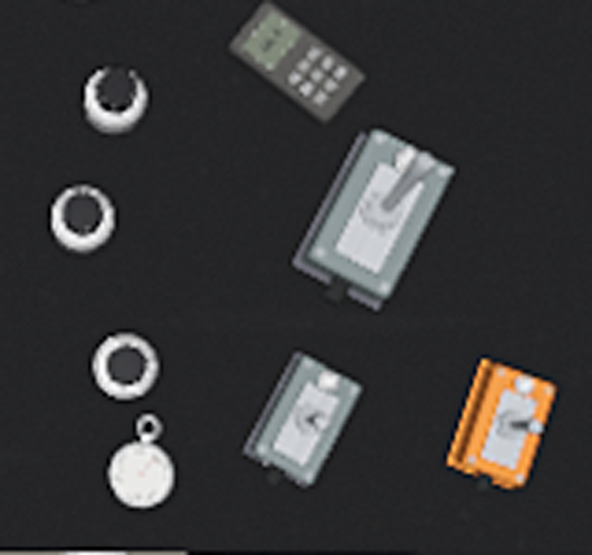

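View pics/c2.png

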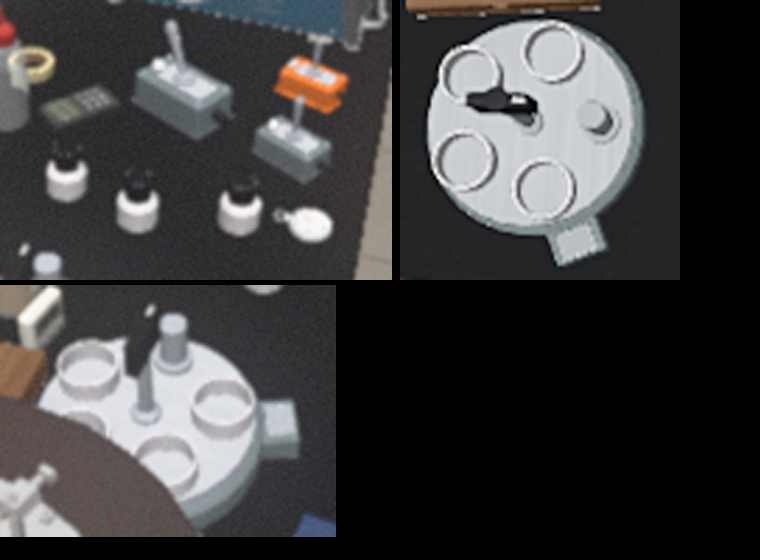

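```bash
cat > m.py <<'E'
from h import *
def blobs(im,thr=150,sat=40,amin=60,amax=900,roi=None):
    m=((im.min(2)>thr)&(im.max(2).astype(int)-im.min(2)<sat)).astype(np.uint8)
    if roi: k=np.zeros_like(m);x0,y0,x1,y1=roi;k[y0:y1,x0:x1]=1;m*=k
    out=[]
    for c in cv2.findContours(m,0,1)[0]:
        h=cv2.convexHull(c);a=cv2.contourArea(h)
        if amin<a<amax:
            M=cv2.moments(h);out.append((M['m10']/M['m00'],M['m01']/M['m00'],a,cv2.boundingRect(c)))
    return out
def rings(im,roi,r=(9,13),par2=14,S=4):
    x0,y0,x1,y1=roi;g=cv2.cvtColor(im[y0:y1,x0:x1],6);g=cv2.resize(g,None,fx=S,fy=S,interpolation=2)
    c=cv2.HoughCircles(g,cv2.HOUGH_GRADIENT,1,18*S,param1=120,param2=par2*2,minRadius=r[0]*S,maxRadius=r[1]*S)
    return [] if c is None else [((u+.5)/S-.5+x0,(v+.5)/S-.5+y0,w/S) for u,v,w in c[0]]
E
python3 - <<'E'
from m import *
np.set_printoptions(precision=4,suppress=True)
a=cv2.imread('pics/t0.png');b=cv2.imread('pics/s0.png')
for x in blobs(a,roi=(255,150,305,280)): print('T',np.round(x[:3],1),x[3],onz('top',*x[:2],.03))
for x in blobs(b,roi=(225,185,340,235)): print('S',np.round(x[:3],1),x[3],onz('side',*x[:2],.02))
for x in rings(a,(130,140,225,240)): print('R',np.round(x,1),onz('top',*x[:2],.075))
for n,u,v,z in (('ref',199.6,181,.116),('disc',177.1,185.7,.05),('apron',193.6,225.7,.036),('lamp',359.5,182,.06),('box',351,199,.052),('spindle',177.9,183.5,.058)): print(n,onz('top',u,v,z))
# apron & isolator contours
hsv=cv2.cvtColor(a,40)
print(a[198,351],a[205,340],a[226,194],a[185,177],a[213,158],a[180,200])
E
```

```text
T [288.  265.6 274. ] (280, 252, 17, 25) [ 0.3443 -0.1381  0.03  ]
T [283.1 238.5 201. ] (275, 231, 17, 16) [ 0.4262 -0.123   0.03  ]
T [271.6 198.5 194.5] (264, 191, 17, 16) [ 0.5507 -0.0866  0.03  ]
T [280.2 166.3 171. ] (273, 159, 16, 15) [ 0.6544 -0.1131  0.03  ]
S [324.9 219.5 135.5] (316, 214, 18, 12) [ 0.3382 -0.1261  0.02  ]
S [300.2 215.6 141. ] (294, 209, 14, 15) [ 0.4252 -0.1185  0.02  ]
S [263.5 214.8 143.5] (257, 209, 14, 14) [ 0.5501 -0.0808  0.02  ]
S [238.2 203.8 130. ] (232, 198, 14, 13) [ 0.6553 -0.1089  0.02  ]
S [320.4 189.6 104. ] (311, 185, 18, 12) [ 0.382 -0.292  0.02 ]
R [181.  207.   11.7] [0.5165 0.1882 0.075 ]
R [151.5 196.5  10.9] [0.5479 0.2804 0.075 ]
R [184.5 159.2  10.6] [0.665 0.184 0.075]
R [154.5 166.5  11.2] [0.6416 0.2764 0.075 ]
ref [0.5896 0.1263 0.116 ]
disc [0.586  0.2098 0.05  ]
apron [0.4624 0.1558 0.036 ]
lamp [ 0.6   -0.355  0.06 ]
box [ 0.5483 -0.3296  0.052 ]
spindle [0.5917 0.2055 0.058 ]
[203 198 194] [138 136 123] [195 191 187] [193 189 185] [211 208 205] [199 195 191]
```

Run:
```python
from m import *
from scipy.optimize import least_squares
np.set_printoptions(precision=4,suppress=True)
a=cv2.imread('pics/t0.png');b=cv2.imread('pics/s0.png')
P={4:0}
R=np.array([onz('top',*x[:2],.082)[:2] for x in rings(a,(130,140,225,240))])
def f(p):
    th=p[2]+np.radians(72)*np.arange(1,5)
    C=p[:2]+.08*np.c_[np.cos(th),np.sin(th)]
    return np.min(np.linalg.norm(R[:,None]-C[None],axis=2),axis=1)
s=min((least_squares(f,[.588,.207,t]) for t in(-1.7,-1.5,-1.3)),key=lambda s:s.cost)
print('axis',s.x,np.degrees(s.x[2]),f(s.x))
# side rings by eye from crop c2 (scale 2.8)
for n,u,v in (('right',170+223/2.8,220+(408-285)/2.8),('left',170+88/2.8,220+(368-285)/2.8),('front',170+165/2.8,220+(462-285)/2.8)): print(n,onz('side',u,v,.07))
# gray box/plate contours in top
g=a.astype(int).sum(2)/3
for roi,thr,z in (((320,165,380,230),85,.052),((180,215,210,240),85,.036)):
    x0,y0,x1,y1=roi;m=(g[y0:y1,x0:x1]>thr).astype(np.uint8)
    c=max(cv2.findContours(m,0,1)[0],key=cv2.contourArea)+[x0,y0]
    r=cv2.minAreaRect(c);q=np.array([onz('top',*p,z)[:2] for p in cv2.boxPoints(r)])
    print(q.mean(0),[np.linalg.norm(q[i]-q[i-1]) for i in(1,2)],[np.degrees(np.arctan2(*(q[i]-q[i-1])[::-1])) for i in(1,2)],q)
for lab,t,sd in (('lamp',(359.5,182),(215+158/2.8,140+67/2.8)),('tip',(250+428/3.7,140+160/3.7),(215+173/2.8,140+30/2.8)),('reftop',(199.6,181),(170+174/2.8,220+(322-285)/2.8))): print(lab,tri(t,sd))
```

```text
axis [ 0.5908  0.2102 -1.607 ] -92.076067632097 [0.0026 0.0017 0.0026 0.0009]
right [0.5145 0.1915 0.07  ]
left [0.6695 0.1842 0.07  ]
front [0.5475 0.2751 0.07  ]
[ 0.5517 -0.3278] [np.float64(0.13741678877528143), np.float64(0.08308163431547301)] [np.float64(-27.705549258527466), np.float64(-117.95142775398253)] [[ 0.5099 -0.2593]
 [ 0.6316 -0.3232]
 [ 0.5927 -0.3966]
 [ 0.4724 -0.3321]]
[0.4662 0.1626] [np.float64(0.0724241218448482), np.float64(0.059067584283766204)] [np.float64(-89.4370234016724), np.float64(-177.965680937624)] [[0.4954 0.2   ]
 [0.4961 0.1276]
 [0.4371 0.1255]
 [0.4363 0.1973]]
lamp (array([ 0.6001, -0.3577,  0.0496]), np.float64(0.003525528933387936))
tip (array([ 0.5832, -0.359 ,  0.1162]), np.float64(0.006254110104375956))
reftop (array([0.5909, 0.1274, 0.1106]), np.float64(0.0006403021361706311))
```

Emit:
jog_arm:
  plan:
    - [1, -1, 0, 0, -1]
    - [1, -1, 0, 0, -1]
    - [1, -1, 0, 0, -1]

```text
time: 0.4
tool_pos: [0.2102, 0.4264, 0.2264]
tool_rot: [-3.14, 0.001, 2.892]
contact_force: [0.6, -0.2, -0.8]
opening: 0.0725
grip_force: 0.0
```

Emit:
jog_arm:
  plan:
    - [1, -1, 0, 0, -1]
    - [1, -1, 0, 0, -1]
    - [1, -1, 0, 0, -1]

```text
time: 0.7
tool_pos: [0.2904, 0.3467, 0.2266]
tool_rot: [-3.141, 0.001, 2.891]
contact_force: [-0.3, 1.2, -0.1]
opening: 0.0483
grip_force: 0.0
```

Emit:
jog_arm:
  plan:
    - [1, -1, 0, -0.15, -1]
    - [1, -1, 0, -0.15, -1]
    - [1, -1, 0, -0.15, -1]

```text
time: 1.0
tool_pos: [0.3706, 0.267, 0.2266]
tool_rot: [-3.141, 0.001, 2.654]
contact_force: [-0.2, 1.4, -0.9]
opening: 0.0243
grip_force: 0.0
```

Emit:
jog_arm:
  plan:
    - [0.38, -0.98, 0, 0, -1]
    - [0.38, -0.98, 0, 0, -1]
    - [0.38, -0.98, 0, 0, -1]

```text
time: 1.3
tool_pos: [0.3994, 0.1887, 0.2265]
tool_rot: [-3.141, -0.0, 2.656]
contact_force: [0.6, 1.3, -0.8]
opening: 0.0018
grip_force: 0.0
```

Emit:
jog_arm:
  plan:
    - [0.38, -0.98, 0, 0, -1]
    - [0.38, -0.98, 0, 0, -1]
    - [0.38, -0.98, 0, 0, -1]

```text
time: 1.6
tool_pos: [0.4299, 0.1111, 0.2266]
tool_rot: [-3.142, 0.0, 2.657]
contact_force: [-1.0, 0.9, -0.3]
opening: 0.0002
grip_force: 0.0
```

Emit:
jog_arm:
  plan:
    - [0.38, -0.98, 0, 0, -1]
    - [0.38, -0.98, 0, 0, -1]
    - [0.38, -0.98, 0, 0, -1]

```text
time: 1.9
tool_pos: [0.4606, 0.0329, 0.2265]
tool_rot: [3.141, 0.0, 2.657]
contact_force: [0.1, -0.5, -0.7]
opening: 0.0008
grip_force: 0.0
```

Emit:
jog_arm:
  plan:
    - [0.38, -0.98, 0, 0, -1]
    - [0.38, -0.98, 0, 0, -1]
    - [0.38, -0.98, 0, 0, -1]

```text
time: 2.2
tool_pos: [0.4911, -0.0453, 0.2264]
tool_rot: [3.141, 0.0, 2.657]
contact_force: [0.2, 1.0, -0.7]
opening: 0.0004
grip_force: 0.0
```

Emit:
jog_arm:
  plan:
    - [0.38, -0.98, 0, 0, -1]
    - [0.38, -0.98, 0, 0, -1]
    - [0.38, -0.98, 0, 0, -1]

```text
time: 2.5
tool_pos: [0.5214, -0.1236, 0.2262]
tool_rot: [3.141, 0.0, 2.658]
contact_force: [0.8, 0.7, -0.7]
opening: 0.0004
grip_force: 0.0
```

Emit:
jog_arm:
  plan:
    - [0.38, -0.98, 0, 0, -1]
    - [0.38, -0.98, 0, 0, -1]
    - [0.38, -0.98, 0, 0, -1]

```text
time: 2.8
tool_pos: [0.5517, -0.2017, 0.226]
tool_rot: [3.141, -0.0, 2.658]
contact_force: [0.3, -0.2, -0.2]
opening: 0.0006
grip_force: 0.0
```

Emit:
jog_arm:
  plan:
    - [0.38, -0.98, 0, 0, -1]
    - [0.38, -0.98, 0, 0, -1]
    - [0.38, -0.98, 0, 0, -1]

```text
time: 3.1
tool_pos: [0.5819, -0.2799, 0.2257]
tool_rot: [3.141, -0.001, 2.658]
contact_force: [-0.2, 0.2, -0.9]
opening: 0.0005
grip_force: 0.0
```

Emit:
jog_arm:
  plan:
    - [0.4, -0.98, 0, 0, -1]
    - [0.4, -0.98, 0, 0, -1]
    - [0.4, -0.98, 0, 0, -1]

```text
time: 3.4
tool_pos: [0.6139, -0.3581, 0.225]
tool_rot: [3.141, -0.002, 2.658]
contact_force: [-0.3, 1.6, -1.2]
opening: 0.0007
grip_force: 0.0
```

Emit:
jog_arm:
  plan:
    - [0.05, -0.08, -0.4, 0, -1]
    - [0.05, -0.08, -0.75, 0, -1]
    - [0.05, -0.08, -0.75, 0, -1]

```text
time: 3.7
tool_pos: [0.6157, -0.3595, 0.1621]
tool_rot: [3.139, -0.01, 2.661]
contact_force: [0.2, 0.2, -0.4]
opening: 0.0002
grip_force: 0.0
```

Emit:
jog_arm:
  plan:
    - [0, 0, -0.4, 0, -1]
    - [0, 0, -0.75, 0, -1]
    - [0, 0, -0.75, 0, -1]

```text
time: 4.0
tool_pos: [0.616, -0.3608, 0.1042]
tool_rot: [3.14, -0.007, 2.661]
contact_force: [0.2, 0.2, -0.6]
opening: 0.0006
grip_force: 0.0
```

Emit:
jog_arm:
  plan:
    - [-0.15, 0.08, 0, 0, -1]
    - [-0.3, 0.16, 0, 0, -1]
    - [-0.45, 0.24, 0, 0, -1]
    - [-0.6, 0.32, 0, 0, -1]
    - [-0.7, 0.37, 0, 0, -1]
    - [-0.8, 0.42, 0, 0, -1]
    - [-0.8, 0.42, 0, 0, -1]

```text
time: 4.7
tool_pos: [0.554, -0.3301, 0.1101]
tool_rot: [-3.141, 0.004, 2.66]
contact_force: [-0.3, -0.1, 0.5]
opening: 0.0002
grip_force: 0.1
```

Run:
```python
from h import *
a=snap('top','t1');b=snap('side','s1')
A=cv2.resize(a[150:250,300:420],None,fx=3.2,fy=3.2);B=cv2.resize(b[120:220,230:350],None,fx=3.2,fy=3.2)
cv2.imwrite('pics/c3.png',np.hstack([A,B]))
```

```text
(no output)
```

View pics/c3.png

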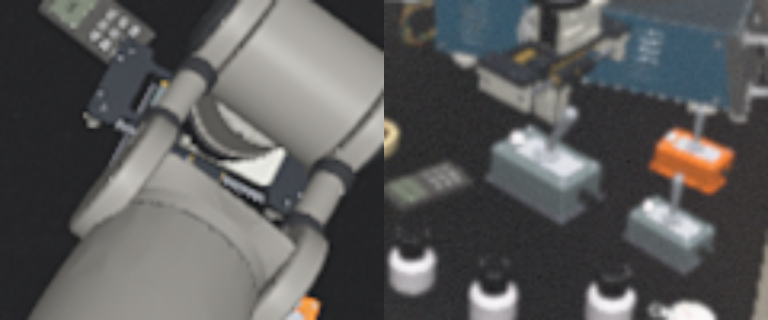

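Emit:
jog_arm:
  plan:
    - [0.1, 0, 0.6, 0, -1]
    - [0.1, 0, 1, 0, -1]
    - [0.1, 0, 1, 0, -1]

```text
time: 5.1
tool_pos: [0.5638, -0.3322, 0.1934]
tool_rot: [-3.14, 0.011, 2.66]
contact_force: [1.3, -0.5, 0.6]
opening: 0.0008
grip_force: 0.0
```

Emit:
jog_arm:
  plan:
    - [0, 0.5, 0.4, 0.09, 0.3]
    - [0, 1, 0.4, 0.18, 0.3]
    - [0, 1, 0.4, 0.28, 0.3]
    - [0, 1, 0.4, 0.28, 0.3]

```text
time: 5.5
tool_pos: [0.5614, -0.2496, 0.2192]
tool_rot: [-3.141, 0.0, 3.103]
contact_force: [-0.1, -0.3, -0.2]
opening: 0.0281
grip_force: 0.0
```

Emit:
jog_arm:
  plan:
    - [0, 0.5, 0, 0.09, 0.3]
    - [0, 1, 0, 0.18, 0.3]
    - [0, 1, 0, 0.28, 0.3]
    - [0, 1, 0, 0.28, 0.3]

```text
time: 5.9
tool_pos: [0.5612, -0.1706, 0.2186]
tool_rot: [3.141, -0.0, -2.745]
contact_force: [-0.4, -0.2, 0.1]
opening: 0.0579
grip_force: 0.0
```

```bash
cat > pots.py <<'E'
from m import *
np.set_printoptions(precision=4,suppress=True)
import sys
n=sys.argv[1]
a=snap('top','t'+n);b=snap('side','s'+n)
T=[onz('top',*x[:2],.03)[:2] for x in blobs(a,amin=40,roi=(240,120,340,280))]
S=[onz('side',*x[:2],.017)[:2] for x in blobs(b,amin=60,roi=(205,180,370,240))]
for t in T: print('T',t)
for s in S: print('S',s)
o=readout.observe();print(o['time'],o['tool_pos'],np.degrees(o['tool_rot']),o['opening'],o['grip_force'])
E
python3 pots.py 2
```

```text
T [ 0.3373 -0.077 ]
T [ 0.3832 -0.2741]
T [ 0.4151 -0.2375]
T [ 0.4789 -0.1451]
T [ 0.5018 -0.0451]
T [ 0.5445 -0.2819]
T [ 0.624 -0.106]
T [ 0.7413 -0.1588]
T [ 0.7748 -0.083 ]
S [ 0.3388 -0.1295]
S [ 0.4257 -0.1215]
S [ 0.5508 -0.0837]
S [ 0.6563 -0.1129]
S [ 0.7694 -0.0889]
S [ 0.3862 -0.2997]
6.0 [ 0.5611 -0.1717  0.2185] [ 179.9926   -0.0233 -157.6182] 0.0591440151178975 0.0
```

Emit:
jog_arm:
  plan:
    - [-0.13, 0.6, 0, 0, 0.4]
    - [-0.13, 1, 0, 0, 0.4]
    - [-0.13, 1, 0, 0, 0.4]

```text
time: 6.3
tool_pos: [0.5504, -0.0887, 0.2187]
tool_rot: [3.14, 0.0, -2.748]
contact_force: [0.9, 0.3, 0.2]
opening: 0.0644
grip_force: 0.0
```

Emit:
jog_arm:
  plan:
    - [0, 0.08, -0.4, 0, 0.4]
    - [0, 0.08, -1, 0, 0.4]
    - [0, 0.08, -1, 0, 0.4]

```text
time: 6.6
tool_pos: [0.5471, -0.0847, 0.1333]
tool_rot: [3.134, -0.009, -2.749]
contact_force: [-1.1, 0.3, 0.5]
opening: 0.0643
grip_force: 0.0
```

Emit:
jog_arm:
  plan:
    - [0, 0, -0.4, 0, 0.4]
    - [0, 0, -0.8, 0, 0.4]
    - [0, 0, -1, 0, 0.4]
    - [0, 0, -1.0, 0, 0.4]
    - [0, 0, -1.0, 0, 0.4]

```text
time: 7.1
tool_pos: [0.5518, -0.0856, 0.0603]
tool_rot: [-3.14, 0.001, -2.747]
contact_force: [0.3, -0.3, 0.7]
opening: 0.0639
grip_force: 0.0
```

Emit:
jog_arm:
  plan:
    - [0, 0, -0.2, 0, 0.4]
    - [0, 0, -0.2, 0, 0.4]
    - [0, 0, -0.2, 0, -1]
    - [0, 0, -0.2, 0, -1]
    - [0, 0, -0.2, 0, -1]
    - [0, 0, -0.2, 0, -1]
    - [0, 0, -0.2, 0, -1]
    - [0, 0, -0.2, 0, -1]
    - [0, 0, -0.2, 0, -1]
  squeeze: 30

```text
time: 8.0
tool_pos: [0.551, -0.0846, 0.0433]
tool_rot: [-3.141, 0.001, -2.744]
contact_force: [-1.1, -1.2, 5.7]
opening: 0.0349
grip_force: 30.0
```

Emit:
jog_arm:
  plan:
    - [0, 0, 0.3, 0, -1]
    - [0, 0, 0.6, 0, -1]
    - [0, 0, 1, 0, -1]
    - [0, 0, 1, 0, -1]

```text
time: 8.4
tool_pos: [0.5527, -0.0849, 0.1263]
tool_rot: [-3.138, 0.005, -2.744]
contact_force: [0.2, -0.5, -1.1]
opening: 0.0343
grip_force: 30.0
```

Emit:
jog_arm:
  plan:
    - [0, 0, 0.3, 0, -1]
    - [0, 0, 0.7, 0, -1]
    - [0, 0, 0.9, 0, -1]
    - [0, 0, 0.9, 0, -1]

```text
time: 8.8
tool_pos: [0.5514, -0.0846, 0.1959]
tool_rot: [-3.14, 0.002, -2.744]
contact_force: [0.7, -0.1, -2.3]
opening: 0.0344
grip_force: 30.0
```

Run:
```python
from m import *
np.set_printoptions(precision=4,suppress=True)
b=snap('side','s3');a=snap('top','t3')
A=cv2.resize(a[140:240,130:290],None,fx=3.5,fy=3.5);B=cv2.resize(b[150:310,170:330],None,fx=3.5,fy=3.5)[:560]
A=cv2.copyMakeBorder(A,0,210,0,0,0)
cv2.imwrite('pics/c4.png',cv2.resize(np.hstack([A,B]),(800,400)))
cv2.imwrite('pics/c4.png',B)
o=readout.observe();print(o['tool_pos'],o['opening'],o['grip_force'])
```

```text
[ 0.5499 -0.0842  0.1932] 0.034515727642864286 29.999443888664246
```

View pics/c4.png

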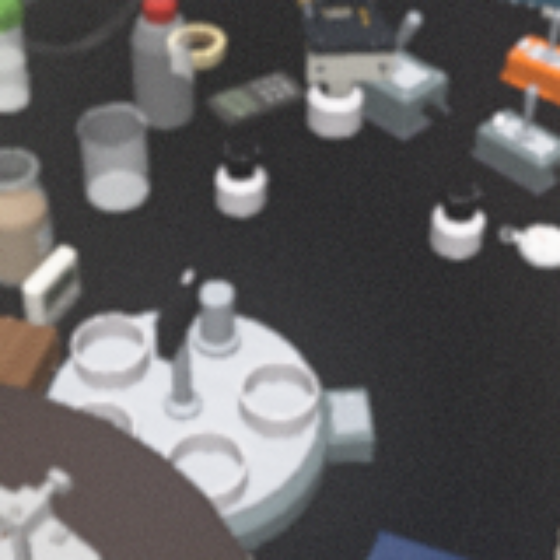

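Run:
```python
from m import *
np.set_printoptions(precision=4,suppress=True)
for f in('t0','t3'):
    a=cv2.imread(f'pics/{f}.png')
    for roi in((164,190,198,224),(160,186,202,226)):
        for p2 in(10,14):
            r=rings(a,roi,(9.5,11.6),p2); print(f,[(np.round(x,1),onz('top',*x[:2],.082)) for x in r[:1]])
b=cv2.imread('pics/s3.png')
print(onz('side',170+280/3.5,150+390/3.5,.082))
a=cv2.imread('pics/t3.png');A=cv2.resize(a[140:240,130:240],None,fx=5,fy=5,interpolation=2)
B=cv2.resize(b[240:300,225:285],None,fx=8,fy=8,interpolation=2)
A=cv2.copyMakeBorder(A[:500,:],0,0,0,0,0);cv2.imwrite('pics/c5.png',cv2.resize(np.hstack([A[:480],B[:, :240]]),None,fx=1,fy=1))
```

```text
Traceback (most recent call last):
  File "m.py", line 13, in rings
    c=cv2.HoughCircles(g,cv2.HOUGH_GRADIENT,1,18*S,param1=120,param2=par2*2,minRadius=r[0]*S,maxRadius=r[1]*S)
cv2.error: OpenCV(4.12.0) :-1: error: (-5:Bad argument) in function 'HoughCircles'
> Overload resolution failed:
>  - Argument 'minRadius' is required to be an integer
>  - Argument 'minRadius' is required to be an integer
```

```bash
sed -i 's/minRadius=r\[0\]\*S,maxRadius=r\[1\]\*S/minRadius=int(r[0]*S),maxRadius=int(r[1]*S)/' m.py
python3 - <<'E'
from m import *
np.set_printoptions(precision=4,suppress=True)
for f in('t0','t3'):
    a=cv2.imread(f'pics/{f}.png')
    for roi in((164,190,198,224),(160,186,202,226)):
        for p2 in(10,14):
            r=rings(a,roi,(9.5,11.6),p2); print(f,[(np.round(x,1),onz('top',*x[:2],.082)) for x in r[:1]])
b=cv2.imread('pics/s3.png')
A=cv2.resize(a[140:240,130:230],None,fx=5,fy=5,interpolation=2)
B=cv2.resize(b[235:285,225:255+0],None,fx=10,fy=10,interpolation=2)
B=cv2.resize(b[240:302,228:266],None,fx=8,fy=8,interpolation=2)
B=cv2.copyMakeBorder(B,0,500-B.shape[0],0,300-B.shape[1] if B.shape[1]<300 else 0,0)
cv2.imwrite('pics/c5.png',np.hstack([A,B[:,:300]]))
E
```

```text
t0 [(array([181.5, 208.5,  11.1], dtype=float32), array([0.5112, 0.1848, 0.082 ]))]
t0 [(array([180.5, 207.2,   9.7], dtype=float32), array([0.5149, 0.188 , 0.082 ]))]
t0 [(array([181.5, 208.5,  11.1], dtype=float32), array([0.5112, 0.1848, 0.082 ]))]
t0 [(array([180.5, 207.2,   9.7], dtype=float32), array([0.5149, 0.188 , 0.082 ]))]
t3 [(array([182.5, 208. ,  10. ], dtype=float32), array([0.5127, 0.1818, 0.082 ]))]
t3 [(array([182.5, 208. ,  10. ], dtype=float32), array([0.5127, 0.1818, 0.082 ]))]
t3 [(array([182.5, 208. ,  10. ], dtype=float32), array([0.5127, 0.1818, 0.082 ]))]
t3 [(array([182.5, 208. ,  10. ], dtype=float32), array([0.5127, 0.1818, 0.082 ]))]
```

View pics/c5.png

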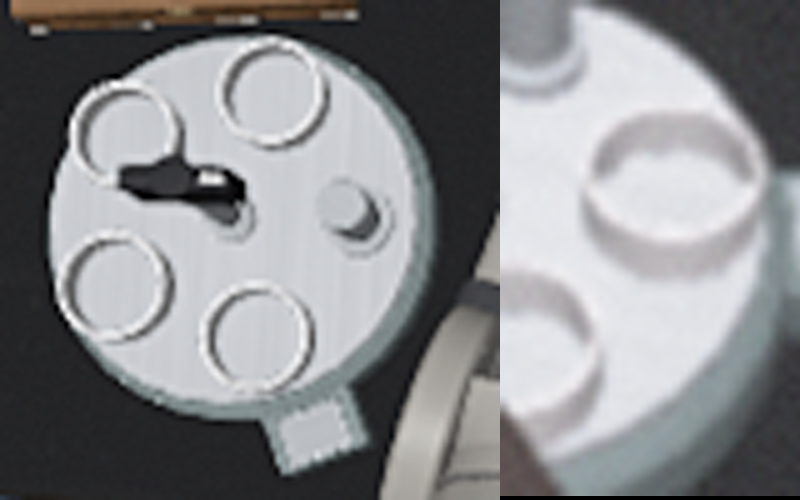

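Run:
```python
from m import *
from scipy.optimize import least_squares
np.set_printoptions(precision=4,suppress=True)
px=lambda x,y:(130+(x+.5)/5-.5,140+(y+.5)/5-.5)
R=np.array([onz('top',*px(*q),.082)[:2] for q in((257,337),(115,286),(126,134),(272,92))])
def C(p): th=p[2]+np.radians([288,216,144,72]); return p[:2]+.08*np.c_[np.cos(th),np.sin(th)]
s=least_squares(lambda p:(C(p)-R).ravel(),[.59,.21,-1.6]);print(R,s.x,np.degrees(s.x[2]),C(s.x)[0],s.fun)
sd=(249.3,261.8)
print('side',onz('side',*sd,.082),'tri',tri(px(257,337),sd))
ap=onz('top',*px(315,432),.036);d=ap[:2]-s.x[:2];print('apron',ap,np.degrees(np.arctan2(d[1],d[0]))%360,np.hypot(*d))
print('ref',onz('top',*px(347,207),.116))
```

```text
[[0.5157 0.1865]
 [0.546  0.2747]
 [0.6403 0.2732]
 [0.6672 0.184 ]] [ 0.592   0.2096 -1.5881] -90.98972375348967 [0.5155 0.1862] [-0.0002 -0.0003  0.0001  0.0004 -0.0002  0.0003  0.0004 -0.0004]
side [0.5149 0.1941 0.082 ] tri (array([0.5166, 0.1883, 0.075 ]), np.float64(0.0002193275424220899))
apron [0.4615 0.1589 0.036 ] 201.21565038271663 0.14000259356387873
ref [0.5896 0.1281 0.116 ]
```

Emit:
jog_arm:
  plan:
    - [-0.11, 0.5, 0, 0, -1]
    - [-0.11, 0.85, 0, 0, -1]
    - [-0.11, 0.85, 0, 0, -1]

```text
time: 9.2
tool_pos: [0.5404, -0.0134, 0.1926]
tool_rot: [3.138, -0.003, -2.741]
contact_force: [0.5, -0.1, -3.2]
opening: 0.0343
grip_force: 30.0
```

Emit:
jog_arm:
  plan:
    - [-0.11, 0.5, 0, 0, -1]
    - [-0.11, 0.85, 0, 0, -1]
    - [-0.11, 0.85, 0, 0, -1]

```text
time: 9.5
tool_pos: [0.532, 0.054, 0.193]
tool_rot: [3.139, -0.002, -2.741]
contact_force: [-0.0, -1.4, -1.7]
opening: 0.0345
grip_force: 3.0
```

Emit:
jog_arm:
  plan:
    - [-0.11, 0.5, 0, 0, -1]
    - [-0.11, 0.85, 0, 0, -1]
    - [-0.11, 0.85, 0, 0, -1]

```text
time: 9.8
tool_pos: [0.5236, 0.1213, 0.1933]
tool_rot: [3.14, -0.002, -2.742]
contact_force: [0.3, 0.3, -1.8]
opening: 0.0345
grip_force: 30.0
```

Emit:
jog_arm:
  plan:
    - [-0.11, 0.5, 0, 0, -1]
    - [-0.11, 0.85, 0, 0, -1]
    - [-0.11, 0.85, 0, 0, -1]
    - [-0.11, 0.85, -0.4, 0, -1]
    - [-0.11, 0.85, -0.4, 0, -1]

```text
time: 10.3
tool_pos: [0.5132, 0.1854, 0.1587]
tool_rot: [3.141, -0.009, -2.745]
contact_force: [-1.6, 0.3, -1.8]
opening: 0.0342
grip_force: 30.0
```

```bash
python3 pots.py 4
python3 - <<'E'
import cv2
b=cv2.imread('pics/s4.png')
cv2.imwrite('pics/c6.png',cv2.resize(b[205:305,200:300],None,fx=6,fy=6,interpolation=2))
E
```

```text
T [ 0.3443 -0.1381]
T [ 0.3832 -0.2741]
T [ 0.4262 -0.123 ]
T [ 0.5954 -0.1105]
T [ 0.7748 -0.083 ]
S [ 0.3387 -0.1293]
S [ 0.4256 -0.1232]
S [ 0.3869 -0.302 ]
10.4 [0.5153 0.186  0.1621] [ 179.9935   -0.1504 -157.3061] 0.03441555986264368 29.99906301498413
```

View pics/c6.png

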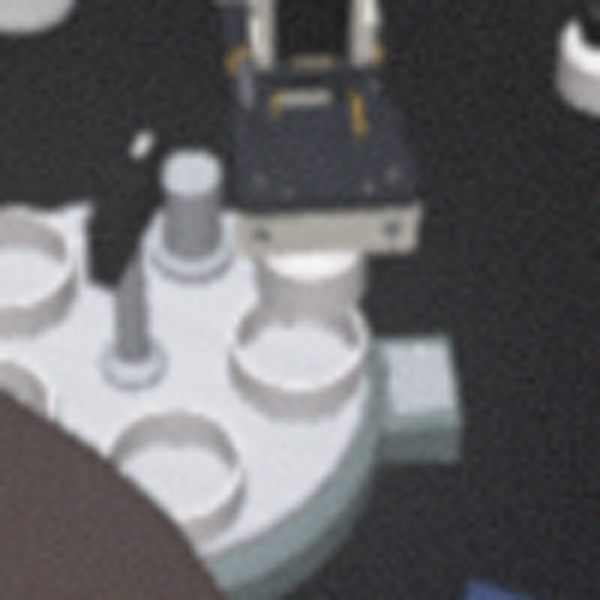

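Run:
```python
from m import *
cr=lambda p:(np.array(proj('side',p))-[200,205]+.5)*6-.5
for p in((.5153,.186,.119),(.5153,.186,.153),(.5153,.186,.082),(.5155,.1862,.082),(.592,.2096,.056),(.5896,.128,.116)): print(p,cr(p))
```

```text
(0.5153, 0.186, 0.119) [303.71723295 278.39538928]
(0.5153, 0.186, 0.153) [304.73972556 228.08285367]
(0.5153, 0.186, 0.082) [302.64984382 330.91709234]
(0.5155, 0.1862, 0.082) [302.128501   331.11679863]
(0.592, 0.2096, 0.056) [138.11960103 363.61900918]
(0.5896, 0.128, 0.116) [197.79921028 165.60596259]
```

Run:
```python
from m import *
for f,roi,p,zf in(('s3',(250,160,290,195),(.5499,-.0842,.1932),0),('s4',(240,235,265,262),(.5153,.186,.1621),0),('s0',(250,205,272,225),(.551,-.0846,.0433),0)):
    b=cv2.imread(f'pics/{f}.png');g=b.min(2)
    x0,y0,x1,y1=roi
    print(f,[np.round(proj('side',(p[0],p[1],p[2]-.0433+z)),1) for z in(0,.017,.034)])
    for r in range(y0,y1,2): print(r,g[r,x0:x1])
```

```text
s3 [array([265.3, 185.2]), array([265.5, 181.1]), array([265.7, 177. ])]
160 [ 48  45  45  48  43  49  45  50  59  62  66  71  68  65  62  66  66  63
  68  66  63  64  67  65  64  66  65  67  64  71  72  64  67  92 107 108
  99  76  53  47]
162 [ 50  46  48  44  46  44  51  58  65  60  59  69  66  63  68  70  64  63
  63  61  58  57  55  57  60  63  80  72  65  67  60  62  66  89 102  85
  66  50  47  49]
164 [ 42  47  42  47  43  46  47  65  75  67  60  51  61  58  62  60  62  61
  62  63  63  68  66  64  65  61  71  73  73  80  74  74  89 111 108  90
  65  52  41  52]
166 [ 44  46  51  41  48  49  49  84 133 141 132 135 142 143 143 142 142 142
 147 156 157 161 158 160 158 160 161 161 155 160 161 162 171 181 169 154
 143 116  91  72]
168 [ 45  42  49  51  41  47  46  91 146 164 159 148 156 167 170 168 165 168
 169 167 168 168 166 164 167 166 171 161 136 133 147 164 177 183 192 213
 210 200 175 149]
170 [ 68  60  51  51  43  47  51  97 149 164 149 137 149 165 169 169 168 170
 170 167 168 164 165 167 168 165 172 168 151 133 155 172 178 200 217 224
 228 229 226 222]
172 [111  96  84  7
[... 3623 characters left out ...]
 196 151  80  37  32  36  35  35  38  35
  92 165 147  92]
211 [ 48  47  48  44  40  40 101 192 229 220 158 101  69  53  51  61  73 107
 178 229 212 137]
213 [ 48  52  44  48  45  44  88 164 219 235 237 237 227 217 211 223 231 238
 241 236 209 132]
215 [ 49  48  50  48  44  44  76 126 157 184 222 232 237 238 240 240 232 226
 221 187 149  88]
217 [ 47  50  51  43  46  48  77 132 145 156 164 167 178 179 185 180 178 169
 160 155 136  85]
219 [ 49  44  50  50  47  46  70 124 151 159 166 170 174 175 175 174 172 167
 164 147 113  68]
221 [ 50  47  45  50  44  49  47  57  83 112 143 160 171 178 178 172 161 151
 141 103  66  48]
223 [49 48 45 51 47 47 49 49 44 50 55 70 83 89 91 89 74 59 48 48 44 46]
```

Emit:
jog_arm:
  plan:
    - [0.1, -0.3, 0.4, 0, -1]
    - [0.1, -0.6, 0.4, 0, -1]
    - [0.1, -1, 0.4, 0, -1]
    - [0.1, -1, 0.4, 0, -1]

```text
time: 10.8
tool_pos: [0.5243, 0.1037, 0.1963]
tool_rot: [-3.14, 0.001, -2.748]
contact_force: [-0.1, 0.8, -1.4]
opening: 0.0343
grip_force: 30.0
```

Emit:
jog_arm:
  plan:
    - [0.1, -0.5, 0, 0, -1]
    - [0.1, -1, 0, 0, -1]
    - [0.1, -1, 0, 0, -1]
    - [0.1, -1, 0, 0, -1]

```text
time: 11.2
tool_pos: [0.5318, 0.0267, 0.1955]
tool_rot: [-3.142, 0.001, -2.747]
contact_force: [0.1, -0.0, -1.1]
opening: 0.0345
grip_force: 30.0
```

Emit:
jog_arm:
  plan:
    - [0, 0, -0.4, 0, -1]
    - [0, 0, -0.8, 0, -1]
    - [0, 0, -1, 0, -1]
    - [0, 0, -1, 0, -1]

```text
time: 11.6
tool_pos: [0.53, 0.0288, 0.1129]
tool_rot: [3.139, -0.004, -2.743]
contact_force: [-0.2, -0.8, -1.3]
opening: 0.0343
grip_force: 30.0
```

```bash
python3 pots.py 5
python3 - <<'E'
from m import *
b=cv2.imread('pics/s5.png');o=readout.observe()
p=o['tool_pos'];u,v=map(int,proj('side',p));print(proj('side',p))
cv2.imwrite('pics/c7.png',cv2.resize(b[v-40:v+40,u-50:u+50],None,fx=6,fy=6,interpolation=2))
print(u-50,v-40)
E
```

```text
T [ 0.3443 -0.1381]
T [ 0.3832 -0.2741]
T [ 0.4262 -0.123 ]
T [ 0.5954 -0.1105]
T [0.6088 0.0105]
T [ 0.7747 -0.0829]
S [ 0.3383 -0.1294]
S [ 0.4257 -0.1216]
S [ 0.5581 -0.0722]
S [ 0.768  -0.0858]
S [ 0.3865 -0.3006]
11.7 [0.5319 0.0284 0.1155] [-179.9953    0.0444 -157.1808] 0.03420288357647842 29.999066591262817
[260.45639932 215.36744548]
210 175
```

View pics/c7.png

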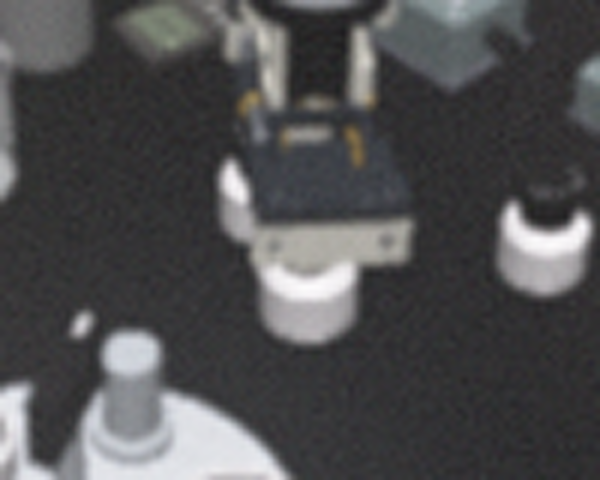

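Emit:
jog_arm:
  plan:
    - [0, 0, -0.3, 0, -1]
    - [0, 0, -0.55, 0, -1]
    - [0, 0, -0.6, 0, -1]
    - [0, 0, -0.65, 0, -1]
    - [0, 0, -0.65, 0, -1]

```text
time: 12.2
tool_pos: [0.5322, 0.0276, 0.0637]
tool_rot: [-3.141, 0.001, -2.744]
contact_force: [0.1, -0.3, -2.5]
opening: 0.0346
grip_force: 30.0
```

Emit:
jog_arm:
  plan:
    - [0, 0, -0.04, 0, -1]
    - [0, 0, -0.08, 0, -1]
    - [0, 0, -0.12, 0, -1]
    - [0, 0, -0.12, 0, -1]

```text
time: 12.6
tool_pos: [0.5312, 0.0275, 0.0528]
tool_rot: [3.141, -0.001, -2.744]
contact_force: [0.2, 0.6, -1.2]
opening: 0.0343
grip_force: 30.0
```

Emit:
jog_arm:
  plan:
    - [0, 0, -0.03, 0, -1]
    - [0, 0, -0.06, 0, -1]
    - [0, 0, -0.06, 0, -1]

```text
time: 12.9
tool_pos: [0.5312, 0.0275, 0.048]
tool_rot: [3.141, -0.001, -2.744]
contact_force: [0.0, -0.6, -2.0]
opening: 0.0345
grip_force: 30.0
```

Emit:
jog_arm:
  plan:
    - [0, 0, -0.03, 0, -1]
    - [0, 0, -0.06, 0, -1]
    - [0, 0, -0.06, 0, -1]

```text
time: 13.2
tool_pos: [0.5316, 0.0274, 0.046]
tool_rot: [-3.141, 0.001, -2.744]
contact_force: [-9.1, 0.4, 20.6]
opening: 0.0345
grip_force: 30.0
```

Emit:
jog_arm:
  plan:
    - [0, 0, 0.02, 0, 0.4]
    - [0, 0, 0.02, 0, 0.4]
    - [0, 0, 0.02, 0, 0.4]
    - [0, 0, 0.4, 0, 0.4]
    - [0, 0, 1, 0, 0.4]
    - [0, 0, 1, 0, 0.4]

```text
time: 13.8
tool_pos: [0.535, 0.0273, 0.1288]
tool_rot: [-3.137, 0.009, -2.744]
contact_force: [0.5, -0.1, -0.1]
opening: 0.0642
grip_force: 0.0
```

Emit:
jog_arm:
  plan:
    - [-0.5, 0.5, 0.7, 0, 0.4]
    - [-1, 1, 0.7, 0, 0.4]
    - [-1, 1, 0.7, 0, 0.4]

```text
time: 14.1
tool_pos: [0.4497, 0.1089, 0.1799]
tool_rot: [3.141, 0.0, -2.744]
contact_force: [0.2, 0.4, 1.0]
opening: 0.064
grip_force: 0.0
```

```bash
python3 pots.py 6
```

```text
T [ 0.3443 -0.1381]
T [ 0.3832 -0.2741]
T [ 0.4262 -0.123 ]
T [ 0.5954 -0.1105]
T [ 0.7748 -0.083 ]
S [0.5326 0.0189]
S [ 0.3386 -0.1295]
S [ 0.4478 -0.083 ]
S [ 0.597  -0.1094]
S [ 0.3864 -0.3004]
14.2 [0.4494 0.1096 0.1801] [ 179.9629    0.0242 -157.0687] 0.06442267808186133 0.0
```

```bash
sed -i "s/roi=(240,120,340,280)/roi=(205,120,340,280)/; s/roi=(205,180,370,240)/roi=(205,180,370,262)/" pots.py; python3 pots.py 7 | head -20
python3 - <<'E'
from m import *
print(proj('top',(.5315,.0275,.03)),proj('side',(.5315,.0275,.017)))
E
```

```text
T [ 0.3443 -0.1381]
T [ 0.3831 -0.2741]
T [ 0.4262 -0.123 ]
T [0.4616 0.1122]
T [0.5282 0.027 ]
T [ 0.5954 -0.1105]
T [0.6009 0.1158]
T [0.7779 0.1024]
T [ 0.7748 -0.0829]
S [0.574  0.1116]
S [0.6607 0.136 ]
S [0.5298 0.0301]
S [ 0.3388 -0.1293]
S [ 0.4501 -0.0844]
S [ 0.5967 -0.1087]
S [ 0.3869 -0.3018]
14.3 [0.4516 0.1077 0.1794] [-179.9786    0.0304 -157.1605] 0.06453517723496906 0.0
[235.34827329 204.25607658] [259.73652814 237.24391032]
```

Emit:
jog_arm:
  plan:
    - [0.5, -0.5, 0, 0, 0.4]
    - [0.98, -1, 0, 0, 0.4]
    - [0.98, -1, 0, 0, 0.4]
    - [0.98, -1, 0, 0, 0.4]

```text
time: 14.7
tool_pos: [0.531, 0.0252, 0.1781]
tool_rot: [3.141, -0.001, -2.748]
contact_force: [0.1, -0.0, -0.4]
opening: 0.0641
grip_force: 0.0
```

Emit:
jog_arm:
  plan:
    - [0, 0, -0.4, 0, 0.4]
    - [0, 0, -0.8, 0, 0.4]
    - [0, 0, -1, 0, 0.4]
    - [0, 0, -1, 0, 0.4]

```text
time: 15.1
tool_pos: [0.5272, 0.0283, 0.0969]
tool_rot: [3.138, -0.006, -2.744]
contact_force: [0.5, -0.2, 0.0]
opening: 0.0642
grip_force: 0.0
```

Emit:
jog_arm:
  plan:
    - [0, 0, -0.3, 0, 0.4]
    - [0, 0, -0.6, 0, 0.4]
    - [0, 0, -0.7, 0, 0.4]
    - [0, 0, -0.7, 0, 0.4]
    - [0, 0, -0.7, 0, 0.4]

```text
time: 15.6
tool_pos: [0.5305, 0.0276, 0.0447]
tool_rot: [-3.141, 0.001, -2.744]
contact_force: [0.4, -0.5, 0.7]
opening: 0.0642
grip_force: 0.0
```

Emit:
jog_arm:
  plan:
    - [-0.01, 0.01, -0.02, 0, -1]
    - [-0.01, 0.01, -0.02, 0, -1]
    - [-0.01, 0.01, -0.02, 0, -1]
    - [-0.01, 0.01, -0.02, 0, -1]
    - [-0.01, 0.01, -0.02, 0, -1]
    - [-0.01, 0.01, -0.02, 0, -1]
  squeeze: 40

```text
time: 16.2
tool_pos: [0.5293, 0.0282, 0.0422]
tool_rot: [-3.141, 0.0, -2.744]
contact_force: [0.4, -0.5, 2.4]
opening: 0.0344
grip_force: 40.0
```

Emit:
jog_arm:
  plan:
    - [0, 0, 0.3, 0, -1]
    - [0, 0, 0.6, 0, -1]
    - [0, 0, 1, 0, -1]
    - [0, 0, 1, 0, -1]

```text
time: 16.6
tool_pos: [0.5313, 0.0282, 0.1255]
tool_rot: [-3.138, 0.006, -2.744]
contact_force: [0.7, 0.1, -1.8]
opening: 0.034
grip_force: 40.0
```

Emit:
jog_arm:
  plan:
    - [-0.09, 0.3, 0.5, 0, -1]
    - [-0.09, 0.7, 0.5, 0, -1]
    - [-0.09, 1, 0.5, 0, -1]
    - [-0.09, 1, 0.5, 0, -1]

```text
time: 17.0
tool_pos: [0.521, 0.1108, 0.1611]
tool_rot: [3.14, -0.001, -2.742]
contact_force: [-0.1, -0.6, -0.5]
opening: 0.0341
grip_force: 40.0
```

Emit:
jog_arm:
  plan:
    - [-0.08, 0.3, 0, 0, -1]
    - [-0.08, 0.7, 0, 0, -1]
    - [-0.08, 1, 0, 0, -1]
    - [-0.08, 1, 0, 0, -1]
    - [-0.08, 1, -0.1, 0, -1]
    - [-0.08, 1, -0.1, 0, -1]
    - [-0.08, 1, -0.1, 0, -1]

```text
time: 17.7
tool_pos: [0.5152, 0.1872, 0.1532]
tool_rot: [3.141, -0.002, -2.746]
contact_force: [0.9, 0.1, -1.7]
opening: 0.0342
grip_force: 40.0
```

Run:
```python
from m import *
np.set_printoptions(precision=4,suppress=True)
b=snap('side','s8');o=readout.observe();print(o['tool_pos'],o['opening'],o['grip_force'])
g=b.min(2)
for z in(-.043,-.026,-.009): print(proj('side',o['tool_pos']+[0,0,z]))
for r in range(226,262,2): print(r,g[r,236:268])
```

```text
[0.5154 0.1874 0.1536] 0.0340849723292325 39.997358322143555
[249.9699 253.3338]
[250.0516 249.2235]
[250.1349 245.0301]
226 [48 52 57 61 63 64 58 64 70 71 75 69 63 59 62 62 58 62 60 58 60 66 74 69
 70 62 62 61 58 58 50 46]
228 [44 46 57 68 67 65 62 63 67 66 59 62 66 62 63 64 61 66 61 64 59 57 68 71
 65 65 59 62 55 63 54 46]
230 [60 54 57 63 64 59 59 62 64 64 66 57 65 63 63 66 61 61 64 63 65 60 69 71
 64 60 64 58 61 56 54 48]
232 [123  64  60  60  65  62  60  69  64  62  64  64  61  61  63  62  63  65
  66  62  60  62  63  64  65  64  63  59  60  61  60  56]
234 [135  75  56  56  67  66  63  64  63  63  62  61  67  63  63  69  66  62
  60  61  62  61  58  60  66  65  61  60  57  65  63  58]
236 [102  68  56  60  63  73  75  75  71  65  67  64  66  59  62  69  58  63
  67  61  65  64  61  60  66  64  64  66  87  78  65  66]
238 [90 69 56 62 66 70 77 80 71 64 78 87 75 69 66 62 65 64 63 63 62 64 61 62
 74 77 70 61 67 67 66 61]
240 [125 139 135  88  63  63  64  66  65  67  72  81  71  65  59  61  66  62
  59  62  61  50  57  55  59  62  57  58  56  54  56  53]
242 [135 177 175 125  82  6
[... 622 characters left out ...]
  65  57  57  61  55  60]
252 [212 215 222 218 213 172 149 146 155 173 183 198 218 227 228 227 222 202
 185 174 161 151 133  95  66  49  45  50  47  54  53  54]
254 [220 219 219 217 216 194 158 148 155 159 167 171 169 170 173 173 171 167
 167 158 154 147 130  90  58  52  55  55  48  50  50  52]
256 [219 218 219 224 224 197 162 155 161 162 163 165 172 171 167 170 168 168
 162 161 154 156 165 135  79  53  52  53  49  51  49  50]
258 [220 220 224 219 170 143 152 159 166 166 170 173 174 168 170 168 169 171
 168 160 151 148 157 189 149  81  55  55  53  52  50  51]
260 [215 225 226 185 146 146 162 191 210 218 217 211 200 196 195 195 193 206
 204 186 171 149 143 168 179 126  68  57  66  60  65  63]
```

Emit:
jog_arm:
  plan:
    - [0.01, 0.01, -0.15, 0, -1]
    - [0.01, 0.01, -0.3, 0, -1]
    - [0.01, 0.01, -0.3, 0, -1]
    - [0.01, 0.01, -0.35, 0, -1]
    - [0.01, 0.01, -0.4, 0, -1]
    - [0.01, 0.01, -0.45, 0, -1]
    - [0.01, 0.01, -0.45, 0, -1]

```text
time: 18.45
tool_pos: [0.5159, 0.1891, 0.1174]
tool_rot: [3.141, -0.001, -2.744]
contact_force: [-0.3, 0.2, -1.1]
opening: 0.0347
grip_force: 40.0
```

Inside the ring without contact. Continue to the floor.

Emit:
jog_arm:
  plan:
    - [0, 0, -0.08, 0, -1]
    - [0, 0, -0.15, 0, -1]
    - [0, 0, -0.18, 0, -1]
    - [0, 0, -0.21, 0, -1]
    - [0, 0, -0.21, 0, -1]

```text
time: 18.95
tool_pos: [0.5161, 0.1891, 0.1008]
tool_rot: [3.141, -0.001, -2.744]
contact_force: [-0.5, -0.9, -0.6]
opening: 0.0342
grip_force: 40.0
```

Emit:
jog_arm:
  plan:
    - [0, 0, -0.02, 0, -1]
    - [0, 0, -0.04, 0, -1]
    - [0, 0, -0.04, 0, -1]
    - [0, 0, -0.04, 0, 0.3]
    - [0, 0, -0.04, 0, 0.3]
    - [0, 0, -0.04, 0, 0.3]
    - [0, 0, 0.3, 0, 0.3]
    - [0, 0, 0.8, 0, 0.3]
    - [0, 0, 1, 0, 0.3]
    - [0, 0, 1, 0, 0.3]

```text
time: 19.95
tool_pos: [0.5177, 0.1895, 0.1839]
tool_rot: [-3.141, 0.006, -2.744]
contact_force: [0.0, -0.7, -0.6]
opening: 0.0599
grip_force: 0.0
```

Emit:
jog_arm:
  plan:
    - [-0.3, -0.5, 0.5, 0, 0.3]
    - [-0.3, -1, 0.5, 0, 0.3]
    - [-0.3, -1, 0.5, 0, 0.3]

```text
time: 20.25
tool_pos: [0.492, 0.1052, 0.2214]
tool_rot: [-3.14, -0.0, -2.748]
contact_force: [0.1, 0.3, -0.0]
opening: 0.0595
grip_force: 0.0
```

Emit:
jog_arm:
  plan:
    - [-0.3, -0.5, 0, 0, 0.3]
    - [-0.3, -1, 0, 0, 0.3]
    - [-0.3, -1, 0, 0, 0.3]

```text
time: 20.55
tool_pos: [0.4676, 0.0262, 0.22]
tool_rot: [-3.141, -0.002, -2.748]
contact_force: [-0.2, 0.3, 0.4]
opening: 0.0592
grip_force: 0.0
```

```bash
python3 pots.py 9
python3 - <<'E'
from m import *
a=cv2.imread('pics/t9.png');b=cv2.imread('pics/s9.png')
A=cv2.resize(a[140:240,130:230],None,fx=5,fy=5,interpolation=2);B=cv2.resize(b[220:320,200:260],None,fx=5,fy=5,interpolation=2)
cv2.imwrite('pics/c8.png',np.hstack([A,B]))
E
```

```text
T [ 0.3443 -0.1381]
T [ 0.3831 -0.2741]
T [0.3929 0.0451]
T [ 0.4262 -0.123 ]
T [0.5123 0.0314]
T [0.5204 0.0879]
T [ 0.5954 -0.1105]
T [0.6287 0.1171]
T [0.7779 0.1024]
T [ 0.7748 -0.083 ]
S [0.5874 0.1122]
S [0.6607 0.136 ]
S [ 0.3382 -0.1294]
S [ 0.4257 -0.1219]
S [ 0.5969 -0.1083]
S [ 0.4971 -0.241 ]
S [ 0.3861 -0.2998]
20.65 [0.468  0.029  0.2202] [ 179.9208   -0.0619 -157.3681] 0.05953906534146919 0.0
```

View pics/c8.png

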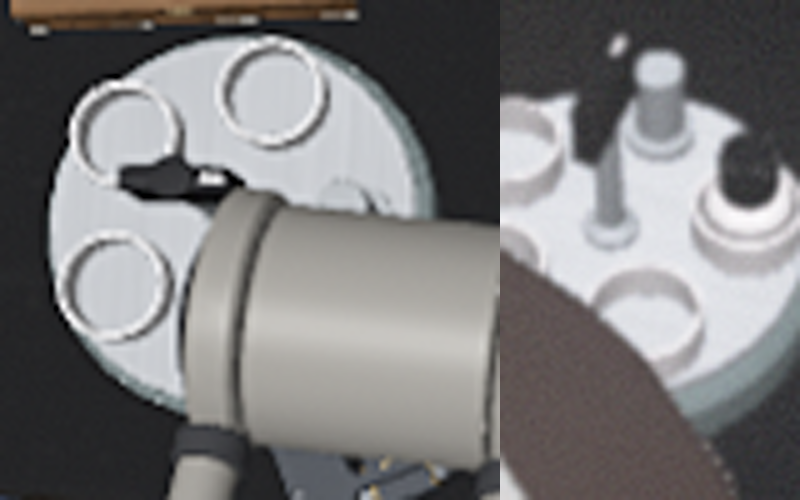

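Emit:
jog_arm:
  plan:
    - [0.2, 0.3, 0.1, -0.09, 0.2]
    - [0.4, 0.6, 0.1, -0.18, 0.2]
    - [0.52, 0.76, 0.1, -0.27, 0.2]
    - [0.52, 0.76, 0.1, -0.36, 0.2]
    - [0.52, 0.76, 0.1, -0.42, 0.2]

```text
time: 21.15
tool_pos: [0.5098, 0.0923, 0.228]
tool_rot: [3.141, -0.002, 2.877]
contact_force: [-0.2, -0.6, -0.9]
opening: 0.0548
grip_force: 0.0
```

Emit:
jog_arm:
  plan:
    - [0.2, 0.3, 0, -0.09, 0.2]
    - [0.4, 0.6, 0, -0.18, 0.2]
    - [0.52, 0.76, 0, -0.27, 0.2]
    - [0.52, 0.76, 0, -0.36, 0.2]
    - [0.52, 0.76, 0, -0.42, 0.2]

```text
time: 21.65
tool_pos: [0.5511, 0.1533, 0.2277]
tool_rot: [-3.14, -0.001, 2.217]
contact_force: [-0.1, 0.0, 1.1]
opening: 0.0549
grip_force: 0.0
```

Emit:
jog_arm:
  plan:
    - [0.2, 0.3, 0, -0.09, 0.2]
    - [0.4, 0.6, 0, -0.18, 0.2]
    - [0.51, 0.76, 0, -0.27, 0.2]
    - [0.51, 0.76, 0, -0.36, 0.2]
    - [0.51, 0.76, 0, -0.42, 0.2]
    - [0.51, 0.76, 0, -0.42, 0.2]
    - [0.51, 0.76, 0, -0.42, 0.2]

```text
time: 22.35
tool_pos: [0.5918, 0.2128, 0.2283]
tool_rot: [-3.14, 0.0, 1.564]
contact_force: [-0.5, 0.3, 0.5]
opening: 0.055
grip_force: 0.0
```

Emit:
jog_arm:
  plan:
    - [0, -0.02, -0.4, 0, 0.2]
    - [0, -0.02, -0.8, 0, 0.2]
    - [0, -0.02, -1, 0, 0.2]
    - [0, -0.02, -1, 0, 0.2]
    - [0, -0.02, -1, 0, -1]
    - [0, -0.02, -1, 0, -1]
    - [0, -0.02, -1, 0, -1]
    - [0, -0.02, -1, 0, -1]
    - [0, -0.02, -1, 0, -1]
    - [0, -0.02, -1, 0, -1]
    - [0, -0.02, -1, 0, -1]
  squeeze: 30

```text
time: 23.45
tool_pos: [0.5937, 0.2099, 0.1497]
tool_rot: [3.138, -0.001, 1.559]
contact_force: [6.2, -0.2, -0.6]
opening: 0.0157
grip_force: 30.0
```

Emit:
jog_arm:
  plan:
    - [0, 0, 0, 0.07, -1]
    - [0, 0, 0, 0.15, -1]
    - [0, 0, 0, 0.23, -1]
    - [0, 0, 0, 0.31, -1]
    - [0, 0, 0, 0.39, -1]
    - [0, 0, 0, 0.47, -1]
    - [0, 0, 0, 0.55, -1]
    - [0, 0, 0, 0.63, -1]
    - [0, 0, 0, 0.71, -1]
    - [0, 0, 0, 0.79, -1]
    - [0, 0, 0, 0.85, -1]
    - [0, 0, 0, 0.85, -1]

```text
time: 24.65
tool_pos: [0.5957, 0.2115, 0.1497]
tool_rot: [3.136, 0.007, 2.898]
contact_force: [13.0, 7.3, -5.4]
opening: 0.0156
grip_force: 30.0
```

Emit:
jog_arm:
  plan:
    - [0, 0, 0, 0, 0.2]
    - [0, 0, 0, 0, 0.2]
    - [0, 0, 0, 0, 0.2]
    - [0, 0, 0, 0, 0.2]
    - [0, 0, 0.4, 0, 0.2]
    - [0, 0, 0.9, 0, 0.2]
    - [0, 0, 0.9, 0, 0.2]

```text
time: 25.35
tool_pos: [0.5947, 0.2104, 0.2273]
tool_rot: [3.137, 0.01, 2.895]
contact_force: [0.7, -0.6, 0.0]
opening: 0.0545
grip_force: 0.0
```

Emit:
jog_arm:
  plan:
    - [-0.2, -0.5, 0, 0.09, 0.2]
    - [-0.4, -1, 0, 0.18, 0.2]
    - [-0.4, -1, 0, 0.2, 0.2]

```text
time: 25.65
tool_pos: [0.5584, 0.1261, 0.2209]
tool_rot: [-3.14, -0.002, -3.073]
contact_force: [0.2, 0.6, 0.6]
opening: 0.0549
grip_force: 0.0
```

Emit:
jog_arm:
  plan:
    - [-0.2, -0.5, 0, 0.09, 0.3]
    - [-0.4, -1, 0, 0.18, 0.3]
    - [-0.4, -1, 0, 0.2, 0.3]

```text
time: 25.95
tool_pos: [0.5265, 0.0462, 0.221]
tool_rot: [-3.141, -0.002, -2.759]
contact_force: [0.6, 0.8, -0.5]
opening: 0.0596
grip_force: 0.0
```

Emit:
jog_arm:
  plan:
    - [-0.2, -0.5, 0, 0, 0.3]
    - [-0.4, -1, 0, 0, 0.3]
    - [-0.4, -1, 0, 0, 0.3]

```text
time: 26.25
tool_pos: [0.4945, -0.0337, 0.2209]
tool_rot: [-3.141, -0.002, -2.764]
contact_force: [0.7, -0.3, -0.9]
opening: 0.0597
grip_force: 0.0
```

Emit:
jog_arm:
  plan:
    - [-0.2, -0.5, 0, 0, 0.3]
    - [-0.4, -1, 0, 0, 0.3]
    - [-0.4, -1, 0, 0, 0.3]
    - [-0.4, -1, 0, 0, 0.3]

```text
time: 26.65
tool_pos: [0.4641, -0.1104, 0.2211]
tool_rot: [3.141, 0.0, -2.762]
contact_force: [-0.1, 0.4, 0.5]
opening: 0.0596
grip_force: 0.0
```

```bash
python3 pots.py 10
python3 - <<'E'
from m import *
a=cv2.imread('pics/t10.png');b=cv2.imread('pics/s10.png')
A=cv2.resize(a[140:240,130:230],None,fx=5,fy=5,interpolation=2);B=cv2.resize(b[220:320,200:260],None,fx=5,fy=5,interpolation=2)
cv2.imwrite('pics/c9.png',np.hstack([A,B]))
E
```

```text
T [0.315  0.0143]
T [0.325  0.0631]
T [ 0.3477 -0.1336]
T [ 0.3654 -0.1779]
T [ 0.3832 -0.2741]
T [ 0.4194 -0.1208]
T [0.4416 0.0048]
T [ 0.4758 -0.226 ]
T [ 0.552  -0.0418]
T [0.6008 0.1159]
T [0.7779 0.1024]
T [ 0.7747 -0.0829]
S [0.6589 0.1384]
S [0.5728 0.1085]
S [ 0.3385 -0.1296]
S [ 0.4257 -0.1216]
S [ 0.597  -0.1081]
S [ 0.7705 -0.0922]
S [ 0.3857 -0.2996]
26.75 [ 0.4645 -0.1092  0.2211] [ 179.9713    0.0175 -158.1129] 0.059743792266057624 0.0
```

View pics/c9.png

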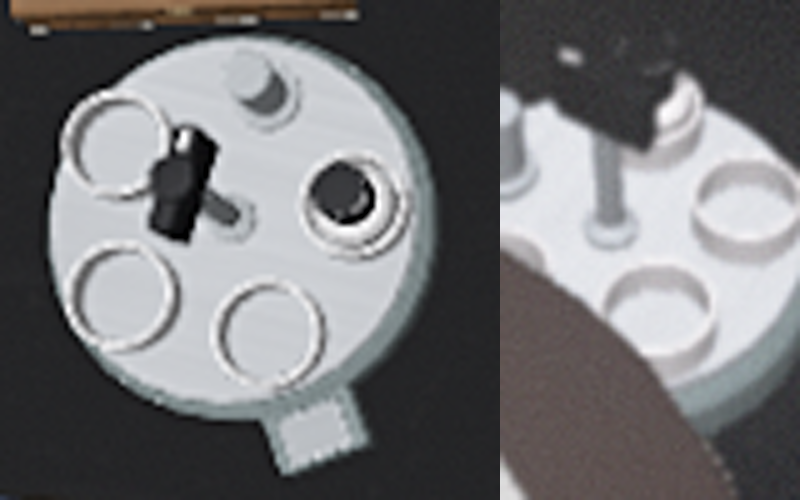

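Emit:
jog_arm:
  plan:
    - [-0.48, -0.16, -0.2, 0, 0.4]
    - [-0.48, -0.16, -0.6, 0, 0.4]
    - [-0.48, -0.16, -1, 0, 0.4]
    - [-0.48, -0.16, -1, 0, 0.4]

```text
time: 27.15
tool_pos: [0.4239, -0.1207, 0.1382]
tool_rot: [3.136, -0.005, -2.758]
contact_force: [0.7, -0.9, -0.1]
opening: 0.0643
grip_force: 0.0
```

Emit:
jog_arm:
  plan:
    - [0, 0, -0.4, 0, 0.4]
    - [0, 0, -0.7, 0, 0.4]
    - [0, 0, -0.9, 0, 0.4]
    - [0, 0, -0.95, 0, 0.4]
    - [0, 0, -0.95, 0, 0.4]
    - [0, 0, -0.95, 0, 0.4]

```text
time: 27.75
tool_pos: [0.4269, -0.123, 0.0663]
tool_rot: [-3.14, 0.001, -2.759]
contact_force: [-0.2, -0.2, 0.1]
opening: 0.0641
grip_force: 0.0
```

Emit:
jog_arm:
  plan:
    - [-0.01, 0.01, -0.2, 0, 0.4]
    - [-0.01, 0.01, -0.29, 0, 0.4]
    - [-0.01, 0.01, -0.29, 0, 0.4]
    - [-0.01, 0.01, -0.29, 0, -1]
    - [-0.01, 0.01, -0.29, 0, -1]
    - [-0.01, 0.01, -0.29, 0, -1]
    - [-0.01, 0.01, -0.29, 0, -1]
    - [-0.01, 0.01, -0.29, 0, -1]
    - [-0.01, 0.01, -0.29, 0, -1]
  squeeze: 40

```text
time: 28.65
tool_pos: [0.4253, -0.1223, 0.0422]
tool_rot: [-3.141, 0.001, -2.76]
contact_force: [0.3, -0.8, 2.6]
opening: 0.0342
grip_force: 40.0
```

Emit:
jog_arm:
  plan:
    - [0, 0, 0.3, 0, -1]
    - [0, 0, 0.6, 0, -1]
    - [0, 0, 1, 0, -1]
    - [0, 0, 1, 0, -1]

```text
time: 29.05
tool_pos: [0.427, -0.1229, 0.125]
tool_rot: [-3.137, 0.004, -2.76]
contact_force: [1.2, 0.3, -1.4]
opening: 0.0342
grip_force: 40.0
```

Emit:
jog_arm:
  plan:
    - [0.2, 0.3, 0.5, 0.01, -1]
    - [0.2, 0.7, 0.5, 0.01, -1]
    - [0.2, 1, 0.5, 0.01, -1]
    - [0.2, 1, 0.5, 0.01, -1]

```text
time: 29.45
tool_pos: [0.4401, -0.0397, 0.1611]
tool_rot: [3.14, -0.001, -2.742]
contact_force: [0.2, -0.6, -1.3]
opening: 0.0341
grip_force: 40.0
```

Emit:
jog_arm:
  plan:
    - [0.2, 0.5, 0, 0, -1]
    - [0.2, 1, 0, 0, -1]
    - [0.2, 1, 0, 0, -1]
    - [0.2, 1, 0, 0, -1]

```text
time: 29.85
tool_pos: [0.4567, 0.038, 0.1611]
tool_rot: [3.141, -0.002, -2.742]
contact_force: [-0.1, -0.6, -1.3]
opening: 0.0341
grip_force: 40.0
```

Emit:
jog_arm:
  plan:
    - [0.3, 0.5, 0, 0, -1]
    - [0.3, 1, 0, 0, -1]
    - [0.3, 1, 0, 0, -1]
    - [0.3, 1, 0, 0, -1]

```text
time: 30.25
tool_pos: [0.4809, 0.1172, 0.1613]
tool_rot: [-3.141, -0.001, -2.744]
contact_force: [-0.0, -1.0, -2.5]
opening: 0.0344
grip_force: 40.0
```

Emit:
jog_arm:
  plan:
    - [0.24, 0.4, 0, 0, -1]
    - [0.48, 0.8, 0, 0, -1]
    - [0.48, 0.8, -0.1, 0, -1]
    - [0.48, 0.8, -0.1, 0, -1]
    - [0.48, 0.8, -0.1, 0, -1]

```text
time: 30.75
tool_pos: [0.5189, 0.1801, 0.1535]
tool_rot: [-3.142, -0.002, -2.746]
contact_force: [0.8, 0.8, -0.9]
opening: 0.0342
grip_force: 40.0
```

Run:
```python
from m import *
np.set_printoptions(precision=4,suppress=True)
b=snap('side','s11');o=readout.observe();print(o['tool_pos'],o['grip_force'])
g=b.min(2)
for z in(-.042,-.026): print(proj('side',o['tool_pos']+[0,0,z]))
for r in (250,252,254,256,258): print(r,g[r,234:266])
```

```text
[0.5191 0.1802 0.1538] 39.997984170913696
[249.5236 250.9628]
[249.5958 247.0939]
250 [163 159 156 156 173 198 192 158 144 151 168 174 184 198 213 221 224 212
 197 187 179 165 150 141 110  73  51  51  51  49  50  53]
252 [174 176 197 211 215 217 201 174 149 154 159 163 166 172 168 171 169 174
 173 168 163 161 149 134 109  67  58  51  53  49  54  54]
254 [212 215 221 220 221 224 218 171 150 150 163 166 168 174 170 173 172 170
 170 164 158 158 154 160 170 129  79  57  54  46  50  52]
256 [220 220 220 220 225 220 176 149 147 157 167 171 174 175 178 173 174 174
 176 167 161 157 155 148 173 207 149  72  54  54  56  54]
258 [220 218 218 222 224 182 146 147 168 189 192 204 213 213 208 198 191 206
 205 198 191 184 166 145 151 176 157  98  60  52  47  52]
```

Emit:
jog_arm:
  plan:
    - [0, 0.02, -0.15, 0, -1]
    - [0, 0.02, -0.3, 0, -1]
    - [0, 0.02, -0.3, 0, -1]
    - [0, 0.02, -0.35, 0, -1]
    - [0, 0.02, -0.4, 0, -1]
    - [0, 0.02, -0.45, 0, -1]
    - [0, 0.02, -0.45, 0, -1]

```text
time: 31.5
tool_pos: [0.5191, 0.1835, 0.1174]
tool_rot: [3.141, -0.001, -2.744]
contact_force: [-0.4, 0.7, -1.0]
opening: 0.0342
grip_force: 40.0
```

Emit:
jog_arm:
  plan:
    - [0, 0, -0.08, 0, -1]
    - [0, 0, -0.15, 0, -1]
    - [0, 0, -0.18, 0, -1]
    - [0, 0, -0.21, 0, -1]
    - [0, 0, -0.21, 0, -1]

```text
time: 32.0
tool_pos: [0.5193, 0.1835, 0.1008]
tool_rot: [3.141, -0.001, -2.744]
contact_force: [0.2, 0.3, -1.2]
opening: 0.0348
grip_force: 40.0
```

Emit:
jog_arm:
  plan:
    - [0, 0, -0.02, 0, -1]
    - [0, 0, -0.04, 0, -1]
    - [0, 0, -0.04, 0, -1]
    - [0, 0, -0.04, 0, 0.3]
    - [0, 0, -0.04, 0, 0.3]
    - [0, 0, -0.04, 0, 0.3]
    - [0, 0, 0.3, 0, 0.3]
    - [0, 0, 0.8, 0, 0.3]
    - [0, 0, 1, 0, 0.3]
    - [0, 0, 1, 0, 0.3]

```text
time: 33.0
tool_pos: [0.5209, 0.1839, 0.1839]
tool_rot: [-3.141, 0.006, -2.744]
contact_force: [-0.4, 0.3, -0.1]
opening: 0.0596
grip_force: 0.0
```

Emit:
jog_arm:
  plan:
    - [0, 0, 0.6, -0.09, 0.2]
    - [0.3, 0.1, 0.6, -0.18, 0.2]
    - [0.6, 0.2, 0.6, -0.27, 0.2]
    - [0.95, 0.33, 0.6, -0.36, 0.2]
    - [0.95, 0.33, 0.6, -0.41, 0.2]
    - [0.95, 0.33, 0.6, -0.41, 0.2]
    - [0.95, 0.33, 0.6, -0.41, 0.2]

```text
time: 33.7
tool_pos: [0.5948, 0.2097, 0.2279]
tool_rot: [-3.141, -0.002, 2.897]
contact_force: [-0.4, -0.8, -0.4]
opening: 0.0551
grip_force: 0.0
```

Emit:
jog_arm:
  plan:
    - [0, 0.01, -0.4, 0, 0.2]
    - [0, 0.01, -0.8, 0, 0.2]
    - [0, 0.01, -1, 0, 0.2]
    - [0, 0.01, -1, 0, 0.2]
    - [0, 0.01, -1, 0, -1]
    - [0, 0.01, -1, 0, -1]
    - [0, 0.01, -1, 0, -1]
    - [0, 0.01, -1, 0, -1]
    - [0, 0.01, -1, 0, -1]
    - [0, 0.01, -1, 0, -1]
    - [0, 0.01, -1, 0, -1]
  squeeze: 30

```text
time: 34.8
tool_pos: [0.5958, 0.2115, 0.1496]
tool_rot: [3.14, 0.001, 2.895]
contact_force: [1.2, 4.8, 1.3]
opening: 0.0157
grip_force: 30.0
```

Emit:
jog_arm:
  plan:
    - [0, 0, 0, 0.07, -1]
    - [0, 0, 0, 0.14, -1]
    - [0, 0, 0, 0.22, -1]
    - [0, 0, 0, 0.3, -1]
    - [0, 0, 0, 0.38, -1]
    - [0, 0, 0, 0.46, -1]
    - [0, 0, 0, 0.54, -1]
    - [0, 0, 0, 0.62, -1]
    - [0, 0, 0, 0.7, -1]
    - [0, 0, 0, 0.77, -1]
    - [0, 0, 0, 0.8, -1]
    - [0, 0, 0, 0.8, -1]

```text
time: 36.0
tool_pos: [0.5948, 0.2138, 0.1496]
tool_rot: [3.139, 0.004, -2.129]
contact_force: [-3.0, 11.6, 1.3]
opening: 0.016
grip_force: 30.0
```

Emit:
jog_arm:
  plan:
    - [0, 0, 0, 0, 0.2]
    - [0, 0, 0, 0, 0.2]
    - [0, 0, 0, 0, 0.2]
    - [0, 0, 0, 0, 0.2]
    - [0, 0, 0.4, 0, 0.2]
    - [0, 0, 0.9, 0, 0.2]
    - [0, 0, 0.9, 0, 0.2]

```text
time: 36.7
tool_pos: [0.5981, 0.2109, 0.2273]
tool_rot: [-3.134, 0.007, -2.132]
contact_force: [1.0, -0.0, 0.7]
opening: 0.0553
grip_force: 0.0
```

Emit:
jog_arm:
  plan:
    - [0.05, -0.5, 0, -0.09, 0.3]
    - [0.05, -1, 0, -0.18, 0.3]
    - [0.05, -1, 0, -0.2, 0.3]

```text
time: 37.0
tool_pos: [0.5996, 0.126, 0.2207]
tool_rot: [-3.141, -0.002, -2.455]
contact_force: [-0.4, 0.2, -0.6]
opening: 0.0593
grip_force: 0.0
```

Emit:
jog_arm:
  plan:
    - [0, -0.5, 0, -0.09, 0.3]
    - [0, -1, 0, -0.18, 0.3]
    - [0, -1, 0, -0.2, 0.3]

```text
time: 37.3
tool_pos: [0.5994, 0.0459, 0.2206]
tool_rot: [-3.14, -0.001, -2.769]
contact_force: [0.0, 1.1, -0.6]
opening: 0.0598
grip_force: 0.0
```

Emit:
jog_arm:
  plan:
    - [0, -0.5, 0, 0, 0.3]
    - [0, -0.9, 0, 0, 0.3]
    - [0, -0.9, 0, 0, 0.3]
    - [0, -0.9, 0, 0, 0.3]

```text
time: 37.7
tool_pos: [0.5992, -0.022, 0.2207]
tool_rot: [3.141, -0.0, -2.762]
contact_force: [-0.1, -0.2, 0.0]
opening: 0.0598
grip_force: 0.0
```

```bash
python3 pots.py 12
python3 - <<'E'
from m import *
a=cv2.imread('pics/t12.png');b=cv2.imread('pics/s12.png')
A=cv2.resize(a[140:240,130:230],None,fx=5,fy=5,interpolation=2);B=cv2.resize(b[220:320,200:260],None,fx=5,fy=5,interpolation=2)
cv2.imwrite('pics/c10.png',np.hstack([A,B]))
E
```

```text
T [ 0.3443 -0.1381]
T [ 0.3832 -0.2741]
T [0.4226 0.1061]
T [ 0.4967 -0.0139]
T [0.5395 0.0739]
T [ 0.5954 -0.1105]
T [ 0.6298 -0.0408]
T [ 0.7573 -0.0614]
T [0.7809 0.1284]
S [0.6587 0.1407]
S [0.5751 0.1078]
S [ 0.3385 -0.1296]
S [ 0.597  -0.1081]
S [ 0.7699 -0.0902]
S [ 0.3857 -0.2996]
37.8 [ 0.5993 -0.0206  0.2209] [ 179.9648   -0.0121 -158.1257] 0.05950688039610548 0.0
```

View pics/c10.png

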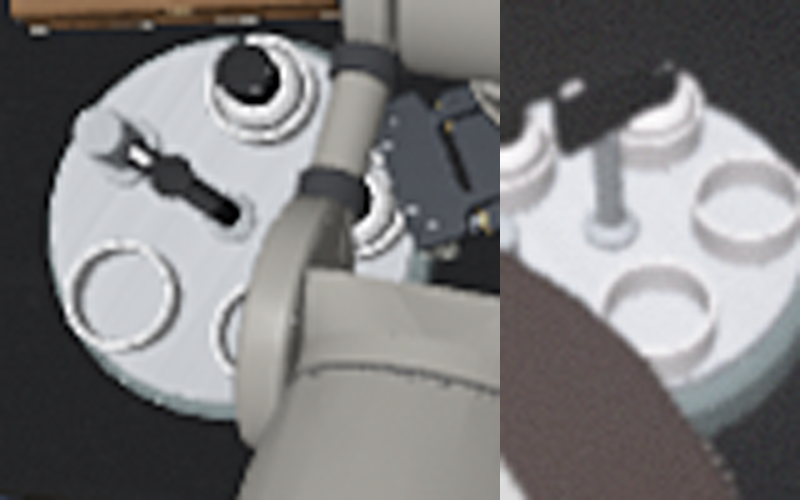

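Emit:
jog_arm:
  plan:
    - [-0.04, -0.5, 0, 0, 0.4]
    - [-0.04, -1, 0, 0, 0.4]
    - [-0.04, -1, -0.3, 0, 0.4]
    - [-0.04, -1, -0.3, 0, 0.4]

```text
time: 38.2
tool_pos: [0.5947, -0.1006, 0.1943]
tool_rot: [3.138, -0.004, -2.76]
contact_force: [0.5, 0.5, -0.5]
opening: 0.0642
grip_force: 0.0
```

Emit:
jog_arm:
  plan:
    - [0, -0.1, -0.4, 0.01, 0.4]
    - [0, -0.1, -0.8, 0.01, 0.4]
    - [0, -0.1, -1, 0.01, 0.4]
    - [0, -0.1, -1, 0.01, 0.4]

```text
time: 38.6
tool_pos: [0.5951, -0.1072, 0.1152]
tool_rot: [3.138, -0.004, -2.742]
contact_force: [0.6, 0.2, 0.5]
opening: 0.0641
grip_force: 0.0
```

Emit:
jog_arm:
  plan:
    - [0, 0, -0.3, 0, 0.4]
    - [0, 0, -0.5, 0, 0.4]
    - [0, 0, -0.6, 0, 0.4]
    - [0, 0, -0.6, 0, 0.4]
    - [0, 0, -0.6, 0, 0.4]

```text
time: 39.1
tool_pos: [0.5971, -0.1091, 0.0705]
tool_rot: [-3.14, 0.002, -2.744]
contact_force: [-0.1, -0.3, 0.3]
opening: 0.0641
grip_force: 0.0
```

Down to 0.0425, grip, lift and carry: target (0.519, 0.183).

Emit:
jog_arm:
  plan:
    - [0, 0, -0.2, 0, 0.4]
    - [0, 0, -0.34, 0, 0.4]
    - [0, 0, -0.34, 0, 0.4]
    - [0, 0, -0.34, 0, -1]
    - [0, 0, -0.34, 0, -1]
    - [0, 0, -0.34, 0, -1]
    - [0, 0, -0.34, 0, -1]
    - [0, 0, -0.34, 0, -1]
    - [0, 0, -0.34, 0, -1]
  squeeze: 40

```text
time: 40.0
tool_pos: [0.5966, -0.1095, 0.0424]
tool_rot: [-3.141, 0.001, -2.744]
contact_force: [-1.0, -0.4, 2.5]
opening: 0.0342
grip_force: 40.0
```

Emit:
jog_arm:
  plan:
    - [0, 0, 0.3, 0, -1]
    - [0, 0, 0.6, 0, -1]
    - [0, 0, 1, 0, -1]
    - [0, 0, 1, 0, -1]

```text
time: 40.4
tool_pos: [0.5985, -0.1099, 0.1261]
tool_rot: [-3.137, 0.006, -2.744]
contact_force: [0.4, -0.0, -1.8]
opening: 0.0342
grip_force: 40.0
```

Emit:
jog_arm:
  plan:
    - [-0.4, 0.3, 0.5, 0, -1]
    - [-0.4, 0.7, 0.5, 0, -1]
    - [-0.4, 1, 0.5, 0, -1]
    - [-0.4, 1, 0.5, 0, -1]

```text
time: 40.8
tool_pos: [0.5634, -0.0264, 0.1612]
tool_rot: [3.14, -0.001, -2.741]
contact_force: [-0.3, 0.2, -1.2]
opening: 0.0343
grip_force: 40.0
```

Emit:
jog_arm:
  plan:
    - [-0.4, 0.5, 0, 0, -1]
    - [-0.4, 1, 0, 0, -1]
    - [-0.4, 1, 0, 0, -1]
    - [-0.4, 1, 0, 0, -1]

```text
time: 41.2
tool_pos: [0.5321, 0.0508, 0.1612]
tool_rot: [3.142, -0.001, -2.743]
contact_force: [-0.7, -0.0, -0.9]
opening: 0.0342
grip_force: 40.0
```

Emit:
jog_arm:
  plan:
    - [-0.2, 0.5, 0, 0, -1]
    - [-0.2, 1, 0, 0, -1]
    - [-0.2, 1, 0, 0, -1]
    - [-0.2, 1, 0, 0, -1]

```text
time: 41.6
tool_pos: [0.5166, 0.13, 0.1615]
tool_rot: [-3.141, -0.001, -2.744]
contact_force: [0.8, -0.4, -0.9]
opening: 0.0342
grip_force: 40.0
```

Emit:
jog_arm:
  plan:
    - [0.03, 0.3, 0, 0, -1]
    - [0.03, 0.65, 0, 0, -1]
    - [0.03, 0.65, -0.1, 0, -1]
    - [0.03, 0.65, -0.1, 0, -1]
    - [0.03, 0.65, -0.1, 0, -1]

```text
time: 42.1
tool_pos: [0.5187, 0.1809, 0.1534]
tool_rot: [-3.141, -0.001, -2.746]
contact_force: [0.3, 0.4, -1.4]
opening: 0.0342
grip_force: 40.0
```

Run:
```python
from m import *
np.set_printoptions(precision=4,suppress=True)
b=snap('side','s13');o=readout.observe();print(o['tool_pos'],o['grip_force'])
g=b.min(2)
for z in(-.042,-.026): print(proj('side',o['tool_pos']+[0,0,z]))
for r in (250,252,254,256,258): print(r,g[r,234:266])
```

```text
[0.5189 0.1811 0.1538] 39.996843338012695
[249.4877 251.2123]
[249.5597 247.3434]
250 [165 158 157 152 169 190 183 153 145 153 165 181 199 217 227 230 227 226
 222 198 183 168 157 148 121  83  50  54  47  49  50  46]
252 [178 181 195 201 211 217 208 173 153 155 157 163 166 168 169 170 171 167
 169 167 162 157 154 139 112  72  54  53  53  52  51  47]
254 [207 211 216 214 220 222 219 175 156 155 164 164 167 172 169 173 172 174
 170 167 162 161 148 150 159 126  73  59  50  52  54  53]
256 [216 216 217 213 223 222 176 149 153 158 161 168 172 170 170 172 171 169
 169 165 166 170 151 140 169 204 153  77  48  50  55  54]
258 [220 219 219 222 218 180 143 147 171 186 191 202 210 198 200 202 193 191
 200 192 183 171 158 150 148 175 155 101  56  48  49  55]
```

Same picture as with the last pot; lower it.

Emit:
jog_arm:
  plan:
    - [0, 0.01, -0.15, 0, -1]
    - [0, 0.01, -0.3, 0, -1]
    - [0, 0.01, -0.3, 0, -1]
    - [0, 0.01, -0.35, 0, -1]
    - [0, 0.01, -0.4, 0, -1]
    - [0, 0.01, -0.45, 0, -1]
    - [0, 0.01, -0.45, 0, -1]

```text
time: 42.85
tool_pos: [0.5183, 0.1835, 0.1174]
tool_rot: [3.141, -0.001, -2.744]
contact_force: [-0.1, -0.4, -1.1]
opening: 0.0342
grip_force: 40.0
```

Emit:
jog_arm:
  plan:
    - [0, 0, -0.08, 0, -1]
    - [0, 0, -0.15, 0, -1]
    - [0, 0, -0.18, 0, -1]
    - [0, 0, -0.21, 0, -1]
    - [0, 0, -0.21, 0, -1]

```text
time: 43.35
tool_pos: [0.5184, 0.1835, 0.1008]
tool_rot: [3.141, -0.001, -2.744]
contact_force: [0.2, -0.6, -2.6]
opening: 0.0343
grip_force: 40.0
```

Emit:
jog_arm:
  plan:
    - [0, 0, -0.02, 0, -1]
    - [0, 0, -0.04, 0, -1]
    - [0, 0, -0.04, 0, -1]
    - [0, 0, -0.04, 0, 0.3]
    - [0, 0, -0.04, 0, 0.3]
    - [0, 0, -0.04, 0, 0.3]
    - [0, 0, 0.3, 0, 0.3]
    - [0, 0, 0.8, 0, 0.3]
    - [0, 0, 1, 0, 0.3]
    - [0, 0, 1, 0, 0.3]

```text
time: 44.35
tool_pos: [0.5201, 0.1839, 0.1839]
tool_rot: [-3.141, 0.006, -2.744]
contact_force: [0.4, -0.5, 0.2]
opening: 0.0596
grip_force: 0.0
```

Emit:
jog_arm:
  plan:
    - [0, 0, 0.6, -0.09, 0.2]
    - [0.3, 0.1, 0.6, -0.18, 0.2]
    - [0.6, 0.2, 0.6, -0.27, 0.2]
    - [0.95, 0.35, 0.6, -0.36, 0.2]
    - [0.95, 0.35, 0.6, -0.45, 0.2]
    - [0.95, 0.35, 0.6, -0.54, 0.2]
    - [0.95, 0.35, 0.6, -0.63, 0.2]
    - [0.95, 0.35, 0.6, -0.72, 0.2]
    - [0.95, 0.35, 0.6, -0.8, 0.2]
    - [0.95, 0.35, 0.6, -0.8, 0.2]

```text
time: 45.35
tool_pos: [0.5942, 0.2114, 0.2274]
tool_rot: [-3.139, -0.001, 2.281]
contact_force: [0.3, 0.3, 0.6]
opening: 0.0552
grip_force: 0.0
```

Emit:
jog_arm:
  plan:
    - [0, 0, 0, -0.09, 0.2]
    - [0, 0, 0, -0.18, 0.2]
    - [0, 0, 0, -0.27, 0.2]
    - [0, 0, 0, -0.36, 0.2]
    - [0, 0, 0, -0.45, 0.2]
    - [0, 0, 0, -0.54, 0.2]
    - [0, 0, 0, -0.63, 0.2]
    - [0, 0, 0, -0.72, 0.2]
    - [0, 0, 0, -0.81, 0.2]
    - [0, 0, 0, -0.81, 0.2]
    - [0, 0, 0, -0.81, 0.2]

```text
time: 46.45
tool_pos: [0.5944, 0.2114, 0.2284]
tool_rot: [-3.141, 0.001, 1.016]
contact_force: [0.2, 0.2, -0.1]
opening: 0.0551
grip_force: 0.0
```

Run:
```python
from m import *
b=snap('side','s14')
cv2.imwrite('pics/c11.png',cv2.resize(b[190:320,180:300],None,fx=4.6,fy=4.6,interpolation=2))
o=readout.observe();print(o['tool_pos'],np.degrees(o['tool_rot']),o['qpos'])
```

```text
[0.59449134 0.21146328 0.22858253] [-1.79971003e+02  3.63934206e-02  5.81411794e+01] [ 2.20418600e-01  5.40369742e-01  1.20113964e+00 -9.99278942e-05
  1.40088943e+00  7.76477012e-01]
```

View pics/c11.png

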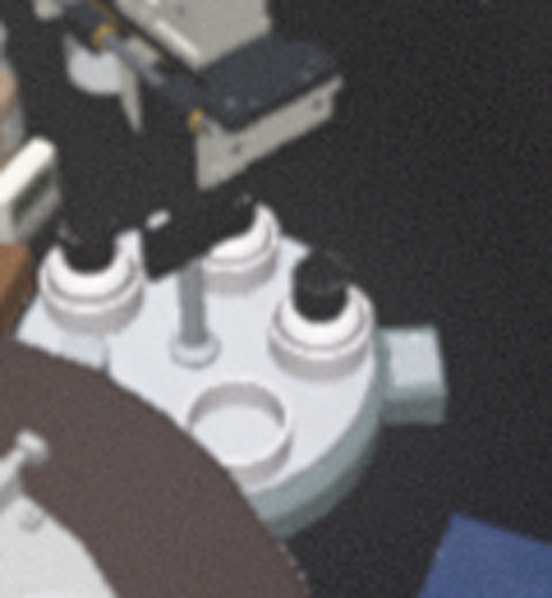

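Emit:
jog_arm:
  plan:
    - [0.01, 0, -0.4, 0, 0.2]
    - [0.01, 0, -0.8, 0, 0.2]
    - [0.01, 0, -1, 0, 0.2]
    - [0.01, 0, -1, 0, 0.2]
    - [0.01, 0, -1, 0, -1]
    - [0.01, 0, -1, 0, -1]
    - [0.01, 0, -1, 0, -1]
    - [0.01, 0, -1, 0, -1]
    - [0.01, 0, -1, 0, -1]
    - [0.01, 0, -1, 0, -1]
    - [0.01, 0, -1, 0, -1]
  squeeze: 30

```text
time: 47.6
tool_pos: [0.594, 0.2125, 0.1497]
tool_rot: [-3.139, 0.0, 1.011]
contact_force: [-6.8, 2.7, 4.5]
opening: 0.016
grip_force: 30.0
```

Emit:
jog_arm:
  plan:
    - [0, 0, 0, 0.07, -1]
    - [0, 0, 0, 0.14, -1]
    - [0, 0, 0, 0.22, -1]
    - [0, 0, 0, 0.3, -1]
    - [0, 0, 0, 0.38, -1]
    - [0, 0, 0, 0.46, -1]
    - [0, 0, 0, 0.54, -1]
    - [0, 0, 0, 0.62, -1]
    - [0, 0, 0, 0.7, -1]
    - [0, 0, 0, 0.77, -1]
    - [0, 0, 0, 0.8, -1]
    - [0, 0, 0, 0.8, -1]

```text
time: 48.8
tool_pos: [0.5932, 0.2125, 0.1496]
tool_rot: [-3.139, -0.003, 2.269]
contact_force: [-10.7, 2.2, 5.9]
opening: 0.0163
grip_force: 30.0
```

Emit:
jog_arm:
  plan:
    - [0, 0, 0, 0.07, -1]
    - [0, 0, 0, 0.14, -1]
    - [0, 0, 0, 0.22, -1]
    - [0, 0, 0, 0.3, -1]
    - [0, 0, 0, 0.38, -1]
    - [0, 0, 0, 0.46, -1]
    - [0, 0, 0, 0.54, -1]
    - [0, 0, 0, 0.62, -1]
    - [0, 0, 0, 0.7, -1]
    - [0, 0, 0, 0.77, -1]
    - [0, 0, 0, 0.8, -1]
    - [0, 0, 0, 0.8, -1]

```text
time: 50.0
tool_pos: [0.593, 0.2118, 0.1497]
tool_rot: [3.14, -0.005, -2.758]
contact_force: [-11.1, -0.5, 6.2]
opening: 0.0161
grip_force: 30.0
```

Emit:
jog_arm:
  plan:
    - [0, 0, 0, 0, 0.2]
    - [0, 0, 0, 0, 0.2]
    - [0, 0, 0, 0, 0.2]
    - [0, 0, 0, 0, 0.2]
    - [0, 0, 0.4, 0, 0.2]
    - [0, 0, 0.9, 0, 0.2]
    - [0, 0, 0.9, 0, 0.2]

```text
time: 50.7
tool_pos: [0.5981, 0.2121, 0.2272]
tool_rot: [-3.14, 0.011, -2.76]
contact_force: [0.6, 0.5, 1.0]
opening: 0.0552
grip_force: 0.0
```

Emit:
jog_arm:
  plan:
    - [-0.1, -0.5, 0, 0, 0]
    - [-0.3, -1, 0, 0, 0]
    - [-0.3, -1, 0, 0, 0]

```text
time: 51.0
tool_pos: [0.57, 0.1276, 0.2208]
tool_rot: [-3.141, -0.002, -2.764]
contact_force: [-0.4, 0.3, -1.1]
opening: 0.0462
grip_force: 0.0
```

Emit:
jog_arm:
  plan:
    - [-0.1, -0.5, 0, 0, 0]
    - [-0.3, -1, 0, 0, 0]
    - [-0.3, -1, 0, 0, 0]

```text
time: 51.3
tool_pos: [0.5463, 0.048, 0.2209]
tool_rot: [-3.141, -0.001, -2.764]
contact_force: [-0.5, 0.6, 0.0]
opening: 0.0454
grip_force: 0.0
```

Emit:
jog_arm:
  plan:
    - [0, -0.5, 0, 0, -1]
    - [0, -1, 0, 0, -1]
    - [0, -1, 0, 0, -1]
    - [0, -1, 0, 0, -1]

```text
time: 51.7
tool_pos: [0.5477, -0.0286, 0.2208]
tool_rot: [3.141, 0.0, -2.762]
contact_force: [-0.4, 0.7, -0.8]
opening: 0.0183
grip_force: 0.0
```

Run:
```python
from m import *
a=snap('top','t15');b=snap('side','s15')
A=cv2.resize(a[140:240,130:230],None,fx=5,fy=5,interpolation=2);B=cv2.resize(b[220:320,200:260],None,fx=5,fy=5,interpolation=2)
cv2.imwrite('pics/c12.png',np.hstack([A,B]))
o=readout.observe();print(o['time'],o['tool_pos'],np.degrees(o['tool_rot']))
```

```text
51.8 [ 0.54758971 -0.02735704  0.22092228] [ 1.79956901e+02  2.58838926e-03 -1.58100629e+02]
```

View pics/c12.png

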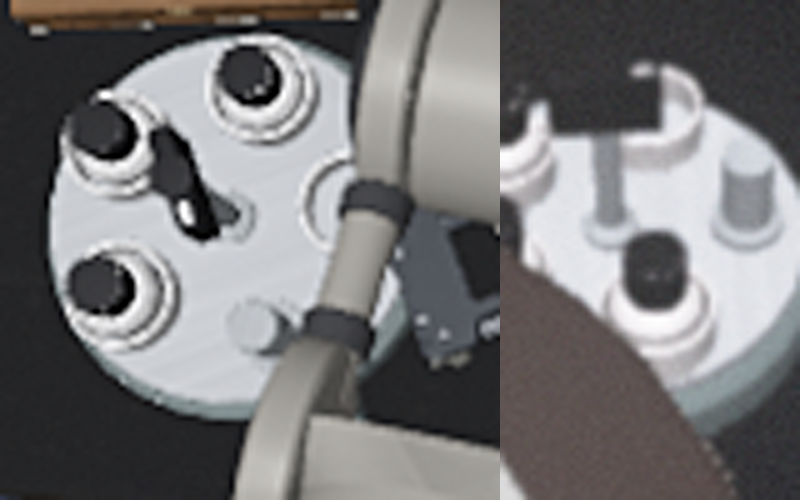

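Emit:
jog_arm:
  plan:
    - [-0.2, -0.4, 0, -0.09, -1]
    - [-0.2, -0.83, 0, -0.18, -1]
    - [-0.2, -0.83, 0, -0.27, -1]

```text
time: 52.1
tool_pos: [0.5316, -0.0966, 0.2212]
tool_rot: [-3.141, 0.0, 3.092]
contact_force: [-0.8, 1.0, 0.2]
opening: 0.0003
grip_force: 0.0
```

Emit:
jog_arm:
  plan:
    - [-0.2, -0.4, 0, -0.09, -1]
    - [-0.2, -0.83, 0, -0.18, -1]
    - [-0.2, -0.83, 0, -0.28, -1]
    - [-0.2, -0.83, 0, -0.28, -1]

```text
time: 52.5
tool_pos: [0.5157, -0.1607, 0.221]
tool_rot: [3.141, -0.0, 2.658]
contact_force: [0.2, -0.1, -0.5]
opening: 0.0001
grip_force: 0.0
```

Emit:
jog_arm:
  plan:
    - [-0.2, -0.4, 0, 0, -1]
    - [-0.2, -0.83, 0, 0, -1]
    - [-0.2, -0.83, 0, 0, -1]

```text
time: 52.8
tool_pos: [0.4998, -0.2294, 0.2211]
tool_rot: [-3.141, 0.001, 2.662]
contact_force: [0.0, 0.0, 0.7]
opening: 0.0001
grip_force: 0.0
```

Emit:
jog_arm:
  plan:
    - [-0.2, -0.4, 0, 0, -1]
    - [-0.2, -0.83, 0, 0, -1]
    - [-0.2, -0.83, 0, 0, -1]
    - [-0.2, -0.83, 0, 0, -1]

```text
time: 53.2
tool_pos: [0.4839, -0.2928, 0.2208]
tool_rot: [3.141, -0.001, 2.662]
contact_force: [0.3, 0.1, 0.3]
opening: 0.0004
grip_force: 0.0
```

Emit:
jog_arm:
  plan:
    - [0, 0, -0.4, 0, -1]
    - [0, 0, -0.7, 0, -1]
    - [0, 0, -0.7, 0, -1]

```text
time: 53.5
tool_pos: [0.4824, -0.2907, 0.1621]
tool_rot: [3.14, -0.007, 2.663]
contact_force: [0.7, -0.4, -0.1]
opening: 0.0007
grip_force: 0.0
```

Emit:
jog_arm:
  plan:
    - [0, 0, -0.4, 0, -1]
    - [0, 0, -0.7, 0, -1]
    - [0, 0, -0.7, 0, -1]

```text
time: 53.8
tool_pos: [0.4828, -0.2919, 0.1075]
tool_rot: [3.14, -0.005, 2.661]
contact_force: [0.7, -0.2, -0.7]
opening: 0.0006
grip_force: 0.0
```

Emit:
jog_arm:
  plan:
    - [0.15, -0.08, 0, 0, -1]
    - [0.3, -0.16, 0, 0, -1]
    - [0.45, -0.24, 0, 0, -1]
    - [0.6, -0.32, 0, 0, -1]
    - [0.7, -0.38, 0, 0, -1]
    - [0.8, -0.43, 0, 0, -1]
    - [0.8, -0.43, 0, 0, -1]

```text
time: 54.5
tool_pos: [0.549, -0.3287, 0.1108]
tool_rot: [-3.141, 0.003, 2.66]
contact_force: [-0.2, 0.1, 0.6]
opening: 0.0005
grip_force: 0.0
```

Emit:
jog_arm:
  plan:
    - [-0.1, 0, 0.6, 0, -1]
    - [-0.1, 0, 1, 0, -1]
    - [-0.1, 0, 1, 0, -1]

```text
time: 54.8
tool_pos: [0.5413, -0.3297, 0.1956]
tool_rot: [-3.14, 0.01, 2.66]
contact_force: [0.2, 0.0, 0.4]
opening: 0.0004
grip_force: 0.0
```

Emit:
jog_arm:
  plan:
    - [-0.3, 0.5, 0.4, 0, -1]
    - [-0.6, 1, 0.4, 0, -1]
    - [-0.6, 1, 0.4, 0, -1]

```text
time: 55.1
tool_pos: [0.4881, -0.2434, 0.2213]
tool_rot: [3.14, -0.005, 2.662]
contact_force: [0.2, 0.3, 0.1]
opening: 0.0002
grip_force: 0.0
```

Emit:
jog_arm:
  plan:
    - [-0.3, 0.5, 0, 0, -1]
    - [-0.3, 1, 0, 0, -1]
    - [-0.3, 1, 0, 0, -1]
    - [-0.3, 1, 0, 0, -1]

```text
time: 55.5
tool_pos: [0.4677, -0.1682, 0.2215]
tool_rot: [-3.141, 0.001, 2.661]
contact_force: [-0.2, -0.9, 0.3]
opening: 0.0003
grip_force: 0.0
```

Run:
```python
from m import *
a=snap('top','t16');b=snap('side','s16')
cv2.imwrite('pics/c13.png',np.hstack([cv2.resize(b[140:320,180:330],None,fx=3.2,fy=3.2),cv2.resize(a[150:250,310:400],None,fx=3.2,fy=5.76)]))
print(readout.observe()['time'])
```

```text
55.6
```

View pics/c13.png

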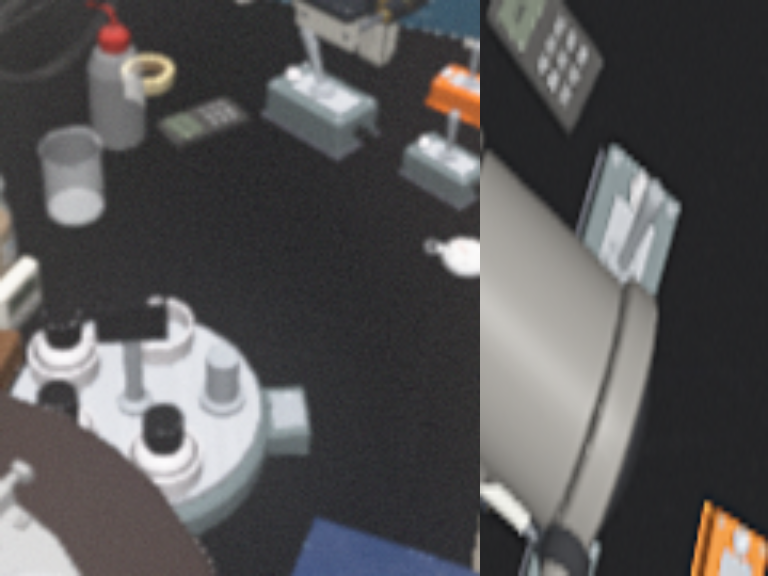

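The lever leans to the lamp again, at about (311,55) in the crop. All three pots are seated and the plug, at (222,375), faces the apron.

```bash
python3 -c "
from cell import ticket
print(ticket.hand_in())"
```

```text
the job is handed in; nothing more can be done
None
```

The job is handed in at about 56 s (no verdict came back): the camera shows all three pots upright in cups, the reference plug facing the apron, and the toggle back on towards the lamp, with the bystanders left alone.

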